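Torque up the clutch nut and pack the chest

ROBOT

A 6-joint arm with a two-finger parallel gripper is mounted at the origin on the work surface. World frame = base frame: x ahead of the robot, y to its left, z up, the work surface at z = 0. Lengths are in m, angles in rad, forces in N, time in s.
With the tool pointing down it reaches from about 0.35 to 0.925 m from the base axis. Payload 6.4 kg.
Tool frame: the origin (TCP) lies between the finger pads; the fingertips stand 25 mm ahead of it and the grasp point (between the pads) lies 6 mm ahead of it; z points along the fingers, y is the line along which they close (so a half turn about z gives the same grasp; the last joint's range is limited). The gripper opens to 94 mm and grips with 3 to 60 N. Pads are 16 mm wide; open, the fingers measure 119 mm over their backs; the gripper's body (75 mm by 177 mm) begins 78 mm behind the grasp point.
Start: joints at [1.061, 0.245, 1.558, -0, 1.339, -0.174], TCP at [0.214, 0.614, 0.23] pointing down, gripper open.
Joint ranges: [-3.13, 3.13], [-1.02, 2.26], [0.13, 2.54], [-0.95, 4.09], [0.21, 2.88], [-2.74, 2.74]. Speed limits (rad/s): [2.57, 2.57, 3.14, 3.14, 3.14, 3.14].

INTERFACE

Orientations are given as a unit quaternion [w, x, y, z].
In Python, from bench import * gives the robot as it stands.
- The arm moves only by the tool apply_moves, never from a script. Its arguments are lists of equal length, an entry for each row: "dp": the shift along the tool's x, y, z in m, a list of three; "twist": the turn, a rotation vector about the tool's x, y, z in rad, a list of three; "fingers": the opening, from -1 (shut) to 1 (fully open). In form: {"dp": [[x, y, z], ...], "twist": [[rx, ry, rz], ...], "fingers": [fingers, ...]}. A call has 1 to 8 rows; each row is the pose to reach, as a shift and turn from the pose commanded when the call began, along the tool's axes at that moment; what a row does not reach only later rows make up. A row lasts 1/12 s, in which the tool goes at most 41.7 mm and 7.16 degrees, less where a joint would pass 70% of its speed; a pose out of reach is approached as far as the arm can. A call with a gripper value outside its range is refused whole. The fingers move at their own pace and stop on an object; "newtons" is the grip in N (left out, the last holds). Time passes only in rows, so rows that repeat a pose let the fingers close. It gives the time, the measured TCP pose, the force, the opening and the grip force at its end, in the units of the state.
- get_state(): the state, without advancing time (a new reading comes with each control period).
- get_image(name): name is "scene" or "top" or "wrist"; returns (picture, depth): 384x512x3 uint8, blue, green, red; 384x512 float32, m along the optical axis (not along the pixel's ray), 0 where there is no reading.
- calibration(name): a dict with "mtx" (3x3 intrinsics, pixels), "R" (3x3) and "t" (3): a world point X has camera coordinates R X + t. Camera axes: x right, y down, z forward; pixel columns grow to the right and rows downward; lengths in m; the calibration is good to about 2 mm. A picture is of the moment at which its call begins: read the wrist's pose just before it. calibration takes no time and is no camera call; for the wrist camera it gives the pose at the moment of the call.
- hand_in(): hands the job in; it is judged then, once.
The state is a dict: "clock": time; "joints": joint angles; "qvel": joint speeds; "tau": joint torques, N m; "eef_pos": TCP position; "ee_rot": TCP orientation; "contact_force": force on the tool from outside, world axes, zero at the start; "moment": the same for the moment, N m; "grip_width": opening from 0.0 (shut) to 1.0 (fully open); "grasp_force": force on a finger pad.
Only numpy, scipy, OpenCV 4.12 (cv2) and the standard library are available. Lean on these libraries where they do the work, as an engineer would, in place of code of your own. Each camera call takes 0.05 s, during which the arm holds its last target. There are 200 camera calls.

TASK

Release the chest's cam latch, swing the door up, take out the ratchet wrench and set its ring over the nut on the clutch drum; keeping it seated, swing it back and forth, letting it click back on the return strokes, until the nut is fully tight against its stop. Then lay the ratchet flat in the chest with every loose socket standing on the bench (not those in the black case), shut the door and turn the latch back to locked. Turn the nut only with the ratchet and leave the funnel, lens and exhaust clamp where they are.

Things in the scene. Friction and masses are not known exactly. Their poses are not given: they have to be found in the camera images.
- chest: Grey steel tool chest, fixed, 230 x 300 mm, on its back with its door on top. Origin: on the bench under it; x runs from front ledge to hinges, y along the front. Solid front ledge x -140 to -100 mm, carries the latch. Tray inside: x -100 to 85, y -145 to 145 mm, no dividers, rubber floor at z 40, rim at z 85 mm; 45 mm from floor to shut door.
- door (a joint): Chest door (6 mm sheet, 186 x 298 mm, 0.5 kg), hinged along the chest's far (+x) edge, opening upward; 0 = shut on the rim, 1.57 = upright, 1.7 = end stop. Stiff hinge: stays at any angle it is left; takes up to about 8 N at the handle. Cannot be lifted while the latch tongue lies over its front edge.
- door_handle (a point): Middle of the door's bar handle: round bar 11 mm thick, 90 mm long along the chest's y, 34 mm clear of the door sheet on two thin end posts; pinched from above it turns between the fingers as the door swings. With the door shut it lies 157 mm from the hinge line towards the front, 46 mm above it, 29 mm in from the free edge.
- door_hinge (a point): Point on the door's hinge axis in line with the middle of the handle (axis along the chest's y, 85.5 mm above the bench).
- latch (a joint): Quarter-turn cam latch on the chest's front ledge; 0 = locked (steel tongue points along the chest's +x, over the door's edge), grows clockwise seen from above to 1.571 = released (tongue along the ledge; clear of the door from about 1.3). Friction 0.06 N m; stays where it is left.
- latch_grip (a point): Grip point of the latch knob, on its vertical axis, 36 mm above the ledge. Black bar 40 x 13 mm, from 14 to 44 mm above the ledge, its long side along this point's x; it turns with the latch. The tongue is in line with the bar's +x end, below it: 42 mm from the axis, 11 mm wide, 8 to 12 mm above the ledge.
- nut (a joint): Brass castellated nut on the clutch drum. Grows as it turns clockwise seen from above (tightening); stop at 3.30 rad = fully tight, when the white-topped tooth of the nut points to the white mark on the drum's face. Takes about 0.25 N m to turn; stays where it is left.
- nut_seat (a point): Foot of the nut on its vertical axis, on the flat top face of the fixed steel clutch drum (110 mm across, on a 130 mm round wooden base; top face 55 mm above the bench). The nut: round collar 42 mm across, 5 mm high, then 12 radial teeth 30 degrees apart, 39 mm across, up to 16 mm above the seat.
- ratchet_head (a point): Centre of the ratchet's ring head, 11 mm above its underside. Ring 68 mm outside, 49 inside, 22 high; drops over the nut with 3.5 mm to spare all round and rests on the drum face. z = ring axis, up; handle along -x. Sprung pawl inside drives the nut when swung clockwise (from above), slips on the way back: a swing under 0.9 rad gains nothing, 1.2 rad one tooth (0.52), 1.6 rad two. If it lands on a tooth it drops in later.
- ratchet_grip (a point): Grip point on the ratchet's straight handle, 90 mm from the head's centre; axes as ratchet_head (x towards the head). Bar 16 mm wide, 18 tall, 8 to 26 mm above the wrench's underside (this point at 17), 30 to 156 mm from the head's centre, ending in a round foot 24 mm across, 26 tall, centred 160 mm from it. Lies level in the chest at first. 0.28 kg.
- pawl (a joint): The ratchet's sprung pawl: 0 = in, driving; swings out to about 1.1 rad as it slips over a tooth on a return stroke.
- funnel: Green plastic funnel standing mouth down, 100 mm across, 105 mm high; loose bystander. Origin under its centre.
- lens: White plastic tail light lens, 60 x 100 x 34 mm; loose bystander. Origin under its centre.
- clamp: Chrome exhaust clamp lying flat, 56 mm ring 20 mm high with two ears; loose bystander. Origin under the ring's centre.
- socket1_center (a point): Centre of a loose bright-metal hex socket, a plain round cylinder 22 mm across and 32 mm tall, 50 g, standing on the bench (rolls if knocked over); z is its axis. May be absent.
- socket2_center (a point): Centre of a loose bright-metal hex socket, a plain round cylinder 25.6 mm across and 34 mm tall, 70 g, standing on the bench (rolls if knocked over); z is its axis. May be absent.
- socket3_center (a point): Centre of a loose bright-metal hex socket, a plain round cylinder 29 mm across and 36 mm tall, 90 g, standing on the bench (rolls if knocked over); z is its axis. May be absent.
- socket4_center (a point): Centre of a loose bright-metal hex socket, a plain round cylinder 32 mm across and 38 mm tall, 110 g, standing on the bench (rolls if knocked over); z is its axis. May be absent.
There are look-alikes about, which are no part of the job. Leave any orange or pink look-alike of the part that bears socket2_center alone.

How it is judged:
On the way, in this order (a step that is already met when the one before it is completed fails the run):
1. the cam latch is turned a quarter turn, released (value of joint latch above 1.3 rad), for 0.1 s.
2. the door is swung up (value of joint door above 1.25 rad), for 0.2 s.
3. the ratchet sits over the nut and has driven it (horizontal distance between ratchet_head and nut_seat below 0.009 m and z of ratchet_head in the frame of nut_seat below 0.019 m and value of joint nut above 0.75 rad).
4. the seated ratchet slips back on a return stroke (horizontal distance between ratchet_head and nut_seat below 0.009 m and z of ratchet_head in the frame of nut_seat below 0.019 m and value of joint pawl above 0.3 rad).
5. the nut is fully tight, with the ratchet on it (horizontal distance between ratchet_head and nut_seat below 0.009 m and z of ratchet_head in the frame of nut_seat below 0.019 m and value of joint nut above 3.15 rad), for 0.1 s.
6. the ratchet and every socket present lie in the chest (x of ratchet_head in the frame of chest between -0.1 and 0.085 m and y of ratchet_head in the frame of chest between -0.145 and 0.145 m and z of ratchet_head in the frame of chest between 0.04 and 0.063 m and x of ratchet_grip in the frame of chest between -0.1 and 0.085 m and y of ratchet_grip in the frame of chest between -0.145 and 0.145 m and z of ratchet_grip in the frame of chest between 0.04 and 0.071 m and x of socket1_center in the frame of chest between -0.1 and 0.085 m and y of socket1_center in the frame of chest between -0.145 and 0.145 m and z of socket1_center in the frame of chest between 0.04 and 0.07 m and x of socket2_center in the frame of chest between -0.1 and 0.085 m and y of socket2_center in the frame of chest between -0.145 and 0.145 m and z of socket2_center in the frame of chest between 0.04 and 0.07 m and x of socket3_center in the frame of chest between -0.1 and 0.085 m and y of socket3_center in the frame of chest between -0.145 and 0.145 m and z of socket3_center in the frame of chest between 0.04 and 0.07 m and x of socket4_center in the frame of chest between -0.1 and 0.085 m and y of socket4_center in the frame of chest between -0.145 and 0.145 m and z of socket4_center in the frame of chest between 0.04 and 0.07 m), for 0.2 s.
7. the door is shut (all of step 6 and value of joint door below 0.05 rad), for 0.2 s.
At the end, for the whole second after the job is handed in: The nut is within 0.15 rad of its stop; the ratchet lies flat and every socket present lies inside the chest; the door is shut (under 0.05 rad) and the latch is turned back over it (under 0.3 rad); nothing is held (all of step 7 and value of joint latch below 0.3 rad and value of joint nut above 3.15 rad); the robot touches nothing.
It fails at once if the funnel, lens or exhaust clamp is moved more than 30 mm (distance of any of funnel, lens, clamp from where it was at the start of the episode above 0.03 m).
It fails at once if the nut is turned with the fingers instead of the ratchet (contact force between the fingers and nut above 6 N).
Of socket1, socket2, socket3, socket4 only 1 to 3 are there at a start; the rules pass over those that are not, and their reading is None.
At some moment in a run one of socket1, socket2, socket3, socket4 may be knocked a few centimetres aside while the robot is not near it.
It also fails if it takes over 210 s, if anything falls off the work surface, if the arm or the gripper's body presses on something with over 40 N, if the wrist force passes 120 N, or if a joint passes its speed limit or range.

## Working session

There is one attempt and no reset: what is moved stays moved. The work goes in short steps, Python scripts to look and compute and a tool call to move; the robot and the scene stay as the last step left them, time stands still between calls to the robot, and variables do not carry over. Pictures are saved under pics/ and viewed, at most 14 in all, crops included, and the job is handed in when it is done.

Besides the shell and the picture viewer there is one more tool, called as a command line: name --argument value ..., lists and objects as JSON in quotes. apply_moves: Moves the arm, as the interface text tells. Its arguments: {"type":"object","properties":{"dp":{"type":"array"},"twist":{"type":"array"},"fingers":{"type":"array"},"newtons":{"type":"number"}},"required":["dp","twist","fingers"]}

```bash
mkdir -p pics; ls
python3 - <<'E'
from bench import *
import cv2,numpy as np
print(get_state())
for n in ["scene","top"]:
    im,d=get_image(n); cv2.imwrite(f"pics/{n}0.png",im); np.save(f"pics/{n}0.npy",d)
    print(n,calibration(n))
E
```

```text
pics
{'clock': 0.0, 'joints': array([ 1.06086914e+00,  2.45781467e-01,  1.55900420e+00, -5.95510033e-06,
        1.33868781e+00, -1.74114032e-01]), 'qvel': array([ 0.00318787,  0.00031316, -0.00035508,  0.00073488, -0.00208099,
        0.0019034 ]), 'tau': array([ 1.87945931e-03, -4.15845180e+01, -3.14595723e+01,  6.85878075e-02,
        3.32398200e-02, -1.39674471e-04]), 'eef_pos': array([0.21393076, 0.61320348, 0.22937145]), 'ee_rot': array([-3.12675458e-04,  1.67117982e-01,  9.85936456e-01, -8.86910198e-04]), 'contact_force': array([-0.82761053, -0.22581709, -0.97839658]), 'moment': array([ 0.00531346, -0.0127089 , -0.02603657]), 'grasp_force': 0.0, 'grip_width': 0.9981353107704565}
scene {'mtx': array([[497.79200266,   0.        , 260.66832545],
       [  0.        , 497.79200266, 191.52772243],
       [  0.        ,   0.        ,   1.        ]]), 'R': array([[ 0.31259972,  0.9498114 , -0.01182026],
       [ 0.59140106, -0.20434822, -0.78005551],
       [-0.74332106,  0.23685462, -0.62559866]]), 't': array([-0.13143832, -0.24301502,  1.61226913])}
top {'mtx': array([[356.58748825,   0.        , 252.10457996],
       [  0.        , 356.58748825, 199.66620346],
       [  0.        ,   0.        ,   1.        ]]), 'R': array([[ 7.76089430e-02, -9.96983456e-01, -9.16632863e-04],
       [-9.74955236e-01, -7.57019165e-02, -2.09120798e-01],
       [ 2.08420585e-01,  1.71233201e-02, -9.77889386e-01]]), 't': array([-0.08975118,  0.56295712,  0.83159838])}
```

View pics/scene0.png

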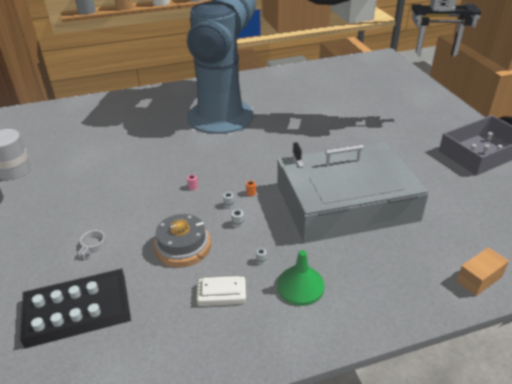

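View pics/top0.png

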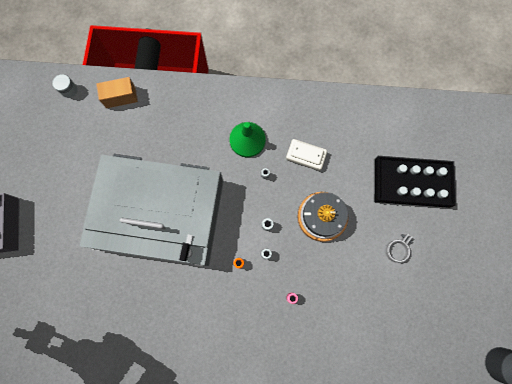

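The top view shows the chest at left, with its hinge edge at the top, its handle at (143,223) and its latch at (187,247). The drum and nut are at (326,213), the funnel at (247,138), the lens at (307,154) and the clamp at (399,249).

Candidates for sockets:
- **Silver, loose:** (266,173), (268,224) and (267,254). These are the ones I want.
- **Look-alikes, leave alone:** orange (239,264) and pink (293,298).
- **In the black case, excluded:** eight at about (402–445,170–193).
- **Other:** the grey can at (63,82) and the dark tray with metal bits at the far left.

I'll check this choice in a close crop.

```bash
cat > h.py <<'E'
import numpy as np, cv2
from bench import *
from scipy.spatial.transform import Rotation as Rn
def ray(cal,uv,z):
    uv=np.atleast_2d(np.asarray(uv,float)); K,R,t=cal["mtx"],np.array(cal["R"]),np.array(cal["t"])
    d=np.c_[uv,np.ones(len(uv))]@np.linalg.inv(K).T@R; c=-R.T@t
    return c+d*((z-c[2])/d[:,2])[:,None]
def cloud(cal,d):
    v,u=np.mgrid[:d.shape[0],:d.shape[1]]
    K,R,t=cal["mtx"],np.array(cal["R"]),np.array(cal["t"])
    P=np.stack([(u-K[0,2])/K[0,0]*d,(v-K[1,2])/K[1,1]*d,d],-1)
    return (P-t)@R
def proj(cal,X):
    q=(np.atleast_2d(X)@np.array(cal["R"]).T+cal["t"])@cal["mtx"].T
    return q[:,:2]/q[:,2:]
def rot(s):
    w,x,y,z=s["ee_rot"]; return Rn.from_quat([x,y,z,w]).as_matrix()
def goal(p,yaw=None,s=None):
    """shift in tool axes, twist, for tool-down at p with tool x axis pointing at world angle yaw"""
    s=s or get_state(); R=rot(s); dp=R.T@(np.array(p)-s["eef_pos"])
    if yaw is None: tw=np.zeros(3); y=None
    else:
        c,n=np.cos(yaw),np.sin(yaw); G=np.array([[c,n,0],[n,-c,0],[0,0,-1.]])
        tw=Rn.from_matrix(R.T@G).as_rotvec()
    print("dp",dp.round(4),"twist",tw.round(4),"deg/7.16",(np.linalg.norm(np.degrees(tw))/7.16).round(1),"n",(np.linalg.norm(dp)/.0417).round(1)); return dp,tw
E
python3 - <<'E'
from h import *
im=cv2.imread("pics/top0.png"); d=np.load("pics/top0.npy"); c=calibration("top"); P=cloud(c,d)
cv2.imwrite("pics/crop0.png",cv2.resize(im[140:310,75:355],None,fx=2.8,fy=2.8,interpolation=cv2.INTER_CUBIC))
for n,(u,v) in dict(s1=(266,173),s2=(268,224),s3=(267,254),orange=(239,264),pink=(293,298),nut=(326,213),drum=(310,225),handle=(143,223),latch=(184,255),tong=(190,239),door=(150,190),ledge=(120,250),c1=(220,172),c2=(105,158)).items(): print(n,P[v,u].round(4))
E
```

```text
s1 [ 0.6481 -0.0761  0.0319]
s2 [ 0.5131 -0.0903  0.039 ]
s3 [ 0.4385 -0.0931  0.0355]
orange [ 0.4086 -0.0258  0.0365]
pink [ 0.338  -0.1631  0.0368]
nut [ 0.5465 -0.2288  0.0712]
drum [ 0.5161 -0.1933  0.0565]
handle [0.479  0.1922 0.1392]
latch [0.4162 0.0949 0.126 ]
tong [0.4554 0.0911 0.096 ]
door [0.5657 0.2013 0.0936]
ledge [0.4179 0.255  0.0838]
c1 [0.6264 0.0382 0.0844]
c2 [0.6387 0.3247 0.0899]
```

View pics/crop0.png

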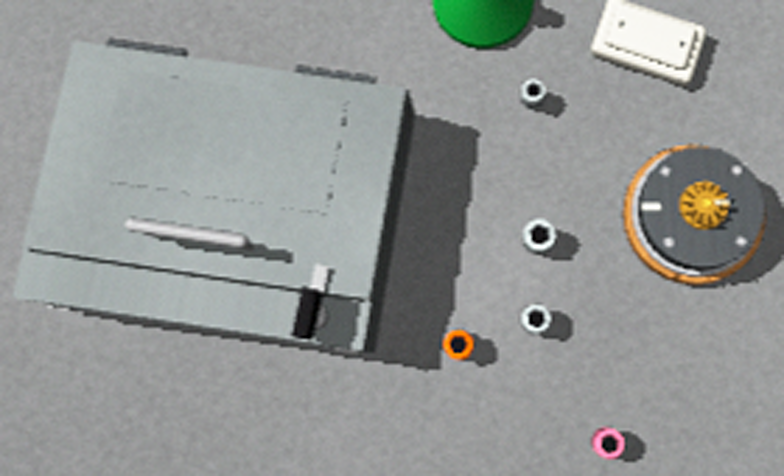

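The crop confirms three bare-metal sockets at crop (533,90), (539,235) and (536,318). The orange (458,345) and pink (608,443) ones are painted look-alikes. The tongue lies over the door, so the latch is locked. The drum's white mark is on its left, and the white tooth points right. Next I'll measure precisely.

Run:
```python
from h import *
im=cv2.imread("pics/top0.png"); d=np.load("pics/top0.npy"); c=calibration("top"); P=cloud(c,d)
v,u=np.mgrid[:384,:512]; Z=P[...,2]
box=lambda a,b,e,f:(u>=a)&(u<b)&(v>=e)&(v<f)
g=im.max(-1)
def rep(n,m):
    q=P[m][:,:2]; o=q.mean(0); w,V=np.linalg.eigh(np.cov(q.T)); r=(q-o)@V[:,1]; s=(q-o)@V[:,0]
    mid=o+V@np.array([(s.min()+s.max())/2,(r.min()+r.max())/2])
    print(n,m.sum(),"mid",mid.round(4),"mean",o.round(4),"z",np.median(P[m][:,2]).round(4),"len",np.ptp(r).round(4),np.ptp(s).round(4),"axis deg",np.degrees(np.arctan2(*V[::-1,1])).round(1))
rep("handle",box(100,170,205,235)&(Z>.128))
rep("latch",box(170,200,230,270)&(Z>.112))
rep("chesttop",box(70,235,145,275)&(Z>.078)&(Z<.1))
m=(box(70,235,145,275)&(Z>.078)).astype(np.uint8)
q=P[m>0][:,:2].astype(np.float32); print(cv2.minAreaRect(q), cv2.boxPoints(cv2.minAreaRect(q)).round(4).tolist())
rep("nut",box(305,350,190,235)&(Z>.062)&(Z<.08))
mm=box(290,360,185,245)&(Z>.052)&(Z<.085); q=P[mm][:,:2].astype(np.float32); print("drum",cv2.minEnclosingCircle(q))
for n,(a,b) in dict(s1=(266,173),s2=(268,224),s3=(267,254),orange=(239,264)).items():
    m=box(a-14,a+14,b-14,b+14)&(Z>.02); q=P[m&(Z>.026)][:,:2].astype(np.float32); print(n,cv2.minEnclosingCircle(q),"z",np.percentile(P[m][:,2],[50,90]).round(4))
```

```text
handle 217 mid [0.4459 0.089 ] mean [0.4766 0.1873] z 0.1364 len 0.3242 0.0325 axis deg 72.8
latch 131 mid [0.4031 0.0219] mean [0.4229 0.09  ] z 0.1287 len 0.1709 0.0394 axis deg 73.5
chesttop 11391 mid [0.5267 0.1943] mean [0.5245 0.1932] z 0.0919 len 0.3082 0.245 axis deg 88.3
((0.5224616527557373, 0.13702698051929474), (0.42038312554359436, 0.24219004809856415), 84.7093734741211) [[0.3824999928474426, -0.06109999865293503], [0.6237000226974487, -0.08340000361204147], [0.6624000072479248, 0.3352000117301941], [0.4212999939918518, 0.35749998688697815]]
nut 150 mid [ 0.5484 -0.2316] mean [ 0.5487 -0.2316] z 0.0709 len 0.0399 0.0361 axis deg 62.1
drum ((0.5490902066230774, -0.2315756231546402), 0.055128831416368484)
s1 ((0.5223528146743774, -0.06814419478178024), 0.14012865722179413) z [0.0324 0.0345]
s2 ((0.5156316757202148, -0.08934256434440613), 0.014464009553194046) z [0.0359 0.0381]
s3 ((0.41688281297683716, -0.07917632907629013), 0.038942333310842514) z [0.0347 0.0368]
orange ((0.4013008773326874, -0.03793128579854965), 0.029938973486423492) z [0.0345 0.0364]
```

Run:
```python
from h import *
im=cv2.imread("pics/top0.png"); d=cv2.medianBlur(np.load("pics/top0.npy"),3); c=calibration("top"); P=cloud(c,d)
v,u=np.mgrid[:384,:512]; Z=P[...,2]
box=lambda a,b,e,f:(u>=a)&(u<b)&(v>=e)&(v<f)
def big(m):
    n,l,s,_=cv2.connectedComponentsWithStats(m.astype(np.uint8)); return l==1+s[1:,4].argmax()
def rep(n,m):
    m=big(m); r=cv2.minAreaRect(P[m][:,:2].astype(np.float32)); print(n,m.sum(),np.round(r[0],4),np.round(r[1],4),round(r[2],2),"z",np.percentile(Z[m],[10,50,90]).round(4)); return cv2.boxPoints(r).round(4).tolist()
rep("handle",box(100,170,205,235)&(Z>.120))
rep("latch",box(170,200,230,270)&(Z>.112))
print(rep("chest",box(70,235,145,275)&(Z>.075)))
g=cv2.cvtColor(im,cv2.COLOR_BGR2HSV)
for n,(a,b) in dict(s1=(266,173),s2=(268,224),s3=(267,254),orange=(239,264),pink=(293,298)).items():
    m=big(box(a-12,a+12,b-12,b+12)&(Z>.022)); (x,y),r=cv2.minEnclosingCircle(P[m][:,:2].astype(np.float32))
    # bright ring + dark hole: hole pixel centroid
    k=im.max(-1).astype(float); h=big(box(a-4,a+5,b-4,b+5)&(k<90)); top=.032 if n=="s1" else .038 if n=="s2" else .036
    hc=(u[h].mean(),v[h].mean()); w=big(box(a-10,a+10,b-10,b+10)&((im.min(-1)>150)|h)); wc,wr=cv2.minEnclosingCircle(np.c_[u[w],v[w]].astype(np.float32))
    print(n,np.round([x,y,r],4),m.sum(),"hole",np.round(hc,1),ray(c,hc,top)[0].round(4),"ring",np.round(wc,1),round(wr,2),w.sum(),ray(c,wc,top)[0].round(4))
```

```text
handle 210 [0.4808 0.1974] [0.099  0.0111] 85.99 z [0.1336 0.1361 0.1372]
latch 125 [0.4246 0.096 ] [0.0135 0.0396] 86.34 z [0.1191 0.1287 0.1298]
chest 11910 [0.5279 0.1951] [0.3029 0.2364] 86.01 z [0.0855 0.0921 0.0938]
[[0.399399995803833, 0.052299998700618744], [0.6352999806404114, 0.03579999879002571], [0.6564000248908997, 0.33799999952316284], [0.4205000102519989, 0.35440000891685486]]
s1 [ 0.6514 -0.0746  0.0109] 59 hole [267.9 175.9] [ 0.6405 -0.0816  0.032 ] ring [265.5 172.5] 13.44 292 [ 0.6494 -0.0747  0.032 ]
s2 [ 0.5155 -0.0894  0.0145] 108 hole [267.5 223.4] [ 0.5147 -0.0889  0.038 ] ring [267.5 223.5] 13.44 305 [ 0.5145 -0.089   0.038 ]
s3 [ 0.4408 -0.0919  0.0126] 82 hole [266.  253.4] [ 0.4397 -0.0906  0.036 ] ring [266.5 253.5] 13.44 301 [ 0.4396 -0.0917  0.036 ]
orange [ 0.4125 -0.0246  0.0124] 82 hole [238.2 262.9] [ 0.4113 -0.0235  0.036 ] ring [238.5 272. ] 9.55 82 [ 0.3892 -0.0262  0.036 ]
pink [ 0.3381 -0.1619  0.0124] 87 hole [292.1 298.2] [ 0.3373 -0.161   0.036 ] ring [292.5 297.5] 13.44 156 [ 0.339  -0.1619  0.036 ]
```

```bash
cat >> h.py <<'E'
def plan(*wps):
    s=get_state()
    for p,y in wps: goal(p,None if y is None else np.radians(y),s)
ca=np.radians(-4.0); CX=np.array([np.cos(ca),np.sin(ca),0]); CY=np.array([-CX[1],CX[0],0]); CO=np.array([.5503,.193,0])
def ch(x,y,z): return CO+x*CX+y*CY+np.array([0,0,z])
LATCH=np.array([.4246,.0960,.121]); NUT=np.array([.5488,-.2316,.055]); UP=np.array([0,0,1.])
E
python3 - <<'E'
from h import *
plan(([.4246,.096,.2],176),([.4246,.096,.127],176))
E
```

```text
dp [-0.3693 -0.4189  0.0301] twist [-0.0016 -0.0005 -0.266 ] deg/7.16 2.1 n 13.4
dp [-0.3694 -0.4188  0.1031] twist [-0.0016 -0.0005 -0.266 ] deg/7.16 2.1 n 13.6
```

apply_moves --dp '[[-0.369,-0.419,0.03],[-0.369,-0.419,0.03],[-0.369,-0.419,0.03],[-0.369,-0.419,0.03],[-0.369,-0.419,0.03],[-0.369,-0.419,0.03],[-0.369,-0.419,0.03],[-0.369,-0.419,0.03]]' --twist '[[0,0,-0.266],[0,0,-0.266],[0,0,-0.266],[0,0,-0.266],[0,0,-0.266],[0,0,-0.266],[0,0,-0.266],[0,0,-0.266]]' --fingers '[0,0,0,0,0,0,0,0]' --newtons 20

```text
clock: 0.77
eef_pos: [0.3395, 0.3035, 0.2121]
ee_rot: [-0.0, 0.035, 0.999, -0.0]
contact_force: [-0.4, 0.5, 0.5]
grip_width: 0.503
grasp_force: 0.0
```

```bash
python3 -c "
from h import *
plan(([.4246,.096,.2],176),([.4246,.096,.127],176));print(get_state()['joints'])"
```

```text
dp [-0.0992 -0.2011  0.0122] twist [-0.0002 -0.0002  0.0007] deg/7.16 0.0 n 5.4
dp [-0.0992 -0.2011  0.0852] twist [-0.0002 -0.0002  0.0007] deg/7.16 0.0 n 5.8
[ 4.79597328e-01 -2.13086273e-01  2.05598499e+00 -7.15056145e-05
  1.29893754e+00 -1.02205246e+00]
```

apply_moves --dp '[[-0.1,-0.2,0.012],[-0.1,-0.2,0.012],[-0.1,-0.2,0.012],[-0.1,-0.2,0.012],[-0.1,-0.2,0.012],[-0.1,-0.2,0.012],[-0.1,-0.2,0.012],[-0.1,-0.2,0.012]]' --twist '[[0,0,0],[0,0,0],[0,0,0],[0,0,0],[0,0,0],[0,0,0],[0,0,0],[0,0,0]]' --fingers '[0,0,0,0,0,0,0,0]'

```text
clock: 1.43
eef_pos: [0.4252, 0.0984, 0.2002]
ee_rot: [-0.0, 0.036, 0.999, 0.0]
contact_force: [0.3, 0.4, 0.7]
grip_width: 0.505
grasp_force: 0.0
```

```bash
python3 -c "
from h import *
plan(([.4246,.096,.2],176),([.4246,.096,.127],176));c=calibration('wrist');im,d=get_image('wrist');cv2.imwrite('pics/w1.png',im);P=cloud(c,cv2.medianBlur(d,3))
m=(P[...,2]>.11)&(P[...,2]<.16)&(np.hypot(P[...,0]-.4246,P[...,1]-.096)<.04)
r=cv2.minAreaRect(P[m][:,:2].astype(np.float32));print(m.sum(),r,np.median(P[m][:,2]))"
```

```text
dp [ 0.0004 -0.0025  0.0002] twist [ 0.0004 -0.001  -0.0022] deg/7.16 0.0 n 0.1
dp [ 0.0004 -0.0025  0.0732] twist [ 0.0004 -0.001  -0.0022] deg/7.16 0.0 n 1.8
930 ((0.42438963055610657, 0.09542892128229141), (0.013013572432100773, 0.03957384079694748), 85.13703155517578) 0.12821540705587922
```

View pics/w1.png

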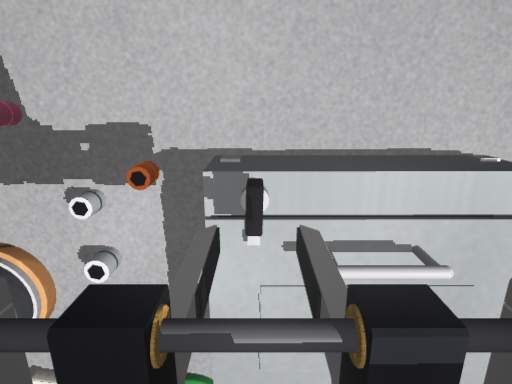

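The wrist view shows the black latch bar at (255,207), centred between the fingers, with the handle clear to the right at (390,271). The depth fit agrees with the first to about 0.5 mm, so I'll descend and grip.

apply_moves --dp '[[0.0005,-0.0025,0.035],[0.0005,-0.0025,0.073],[0.0005,-0.0025,0.073],[0.0005,-0.0025,0.073],[0.0005,-0.0025,0.073],[0.0005,-0.0025,0.073],[0.0005,-0.0025,0.073],[0.0005,-0.0025,0.073]]' --twist '[[0,0,0],[0,0,0],[0,0,0],[0,0,0],[0,0,0],[0,0,0],[0,0,0],[0,0,0]]' --fingers '[0,0,0,-1,-1,-1,-1,-1]' --newtons 25

```text
clock: 2.15
eef_pos: [0.4258, 0.0966, 0.1292]
ee_rot: [0.002, 0.035, 0.999, -0.0]
contact_force: [0.7, 0.1, 0.3]
grip_width: 0.182
grasp_force: 0.0
```

apply_moves --dp '[[0,0,0],[0,0,0],[0,0,0],[0,0,0],[0,0,0],[0,0,0],[0,0,0],[0,0,0]]' --twist '[[0,0,0.12],[0,0,0.24],[0,0,0.36],[0,0,0.48],[0,0,0.6],[0,0,0.72],[0,0,0.8],[0,0,0.8]]' --fingers '[-1,-1,-1,-1,-1,-1,-1,-1]'

```text
clock: 2.82
eef_pos: [0.4253, 0.0947, 0.129]
ee_rot: [0.001, 0.422, 0.907, -0.002]
contact_force: [-2.9, -8.4, 4.8]
grip_width: 0.137
grasp_force: 24.9
```

apply_moves --dp '[[0,0,0],[0,0,0],[0,0,0],[0,0,0],[0,0,0],[0,0,0],[0,0,0],[0,0,0]]' --twist '[[0,0,0.12],[0,0,0.24],[0,0,0.36],[0,0,0.48],[0,0,0.6],[0,0,0.72],[0,0,0.76],[0,0,0.76]]' --fingers '[-1,-1,-1,-1,-1,-1,-1,-1]'

```text
clock: 3.48
eef_pos: [0.4243, 0.0944, 0.129]
ee_rot: [0.001, 0.728, 0.686, -0.003]
contact_force: [-6.7, -9.3, 9.3]
grip_width: 0.14
grasp_force: 25.0
```

apply_moves --dp '[[0,0,0],[0,0,0],[0,0,0],[0,0,-0.04],[0,0,-0.08],[0,0,-0.09],[0,0,-0.09]]' --twist '[[0,0,0],[0,0,0],[0,0,0],[0,0,0],[0,0,0],[0,0,0],[0,0,0]]' --fingers '[-1,0,0,0,0,0,0]'

```text
clock: 4.07
eef_pos: [0.4272, 0.0965, 0.2218]
ee_rot: [0.003, 0.728, 0.686, 0.003]
contact_force: [-0.0, -0.4, -0.3]
grip_width: 0.493
grasp_force: 0.0
```

```bash
python3 -c "
from h import *
h=ch(-.0715,0,.1365);print(h)
h=[.4805,.1977]
c=calibration('wrist');im,d=get_image('wrist');P=cloud(c,cv2.medianBlur(d,3))
m=(P[...,2]>.108)&(P[...,2]<.16)&(np.hypot(P[...,0]-.4246,P[...,1]-.096)<.035)
r=cv2.minAreaRect(P[m][:,:2].astype(np.float32));print(m.sum(),r)
m=(P[...,2]>.122)&(P[...,2]<.15)&(np.hypot(P[...,0]-.48,P[...,1]-.198)<.065)
r=cv2.minAreaRect(P[m][:,:2].astype(np.float32));print(m.sum(),r,np.median(P[m][:,2]))
plan(([*h,.2],86),([*h,.137],86))"
```

```text
[0.47897417 0.19798759 0.1365    ]
798 ((0.4244611859321594, 0.09606123715639114), (0.04042281582951546, 0.012714940123260021), 86.21610260009766)
2150 ((0.480977863073349, 0.19345611333847046), (0.09344130009412766, 0.011252847500145435), 85.78569030761719) 0.13557082673374726
dp [0.1042 0.0487 0.0192] twist [ 0.0039 -0.0003  0.011 ] deg/7.16 0.1 n 2.8
dp [0.1042 0.0484 0.0822] twist [ 0.0039 -0.0003  0.011 ] deg/7.16 0.1 n 3.4
```

The latch bar now lies along the ledge, a quarter turn from where it was, so it is released. Next is the door handle.

apply_moves --dp '[[0.102,0.049,0.02],[0.102,0.049,0.02],[0.102,0.049,0.02],[0.102,0.049,0.02],[0.102,0.049,0.02],[0.102,0.049,0.06],[0.102,0.049,0.082],[0.102,0.049,0.082]]' --twist '[[0.004,0,0.011],[0.004,0,0.011],[0.004,0,0.011],[0.004,0,0.011],[0.004,0,0.011],[0.004,0,0.011],[0.004,0,0.011],[0.004,0,0.011]]' --fingers '[0,0,0,0,0,0,0,0]' --newtons 25

```text
clock: 4.78
eef_pos: [0.4749, 0.1937, 0.1296]
ee_rot: [-0.005, 0.732, 0.682, -0.006]
contact_force: [-0.7, 0.7, 0.1]
grip_width: 0.5
grasp_force: 0.0
```

apply_moves --dp '[[0,0,0],[0,0,0],[0,0,0],[0,0,0],[0,0,0],[0,0,0]]' --twist '[[0,0,0],[0,0,0],[0,0,0],[0,0,0],[0,0,0],[0,0,0]]' --fingers '[0,-1,-1,-1,-1,-1]'

```text
clock: 5.28
eef_pos: [0.4801, 0.1954, 0.1365]
ee_rot: [-0.001, 0.731, 0.682, -0.001]
contact_force: [-0.2, 0.0, 0.3]
grip_width: 0.182
grasp_force: 0.0
```

apply_moves --dp '[[0,0.005,-0.015],[0,0.012,-0.03],[0,0.021,-0.044],[0,0.03,-0.057],[0,0.041,-0.07],[0,0.053,-0.081],[0,0.0665,-0.09],[0,0.0805,-0.0985]]' --twist '[[0,0,0],[0,0,0],[0,0,0],[0,0,0],[0,0,0],[0,0,0],[0,0,0],[0,0,0]]' --fingers '[-1,-1,-1,-1,-1,-1,-1,-1]'

```text
clock: 5.95
eef_pos: [0.5531, 0.1912, 0.2385]
ee_rot: [-0.009, 0.731, 0.683, -0.009]
contact_force: [-29.4, -1.3, 35.6]
grip_width: 0.109
grasp_force: 25.0
```

apply_moves --dp '[[0,0,0],[0,0,0]]' --twist '[[0,0,0],[0,0,0]]' --fingers '[-1,-1]'

```text
clock: 6.12
eef_pos: [0.5592, 0.1908, 0.2417]
ee_rot: [-0.003, 0.731, 0.682, -0.002]
contact_force: [-22.5, -0.7, 34.0]
grip_width: 0.108
grasp_force: 25.0
```

```bash
python3 -c "
from h import *
im,d=get_image('scene');cv2.imwrite('pics/s1.png',cv2.resize(im[80:280,180:480],None,fx=2.5,fy=2.5));print(get_state())"
```

```text
{'clock': 6.1667, 'joints': array([0.13611527, 0.10225128, 1.69890309, 0.00226119, 1.34663265,
       0.2043717 ]), 'qvel': array([ 0.00132501, -0.00580843,  0.00416272,  0.00053989, -0.00626974,
       -0.00135151]), 'tau': array([-3.66674222e+00, -1.70954078e+01, -2.37844938e+01, -4.57441499e-01,
       -6.03052095e+00, -7.21666409e-03]), 'eef_pos': array([0.5592109 , 0.19080944, 0.24175465]), 'ee_rot': array([-0.00268693,  0.73099253,  0.68237754, -0.00189374]), 'contact_force': array([-22.06162855,  -1.80916234,  33.35412715]), 'moment': array([-0.25904431,  4.31477458,  0.05697255]), 'grasp_force': 25.007163137197495, 'grip_width': 0.10868084154630668}
```

View pics/s1.png

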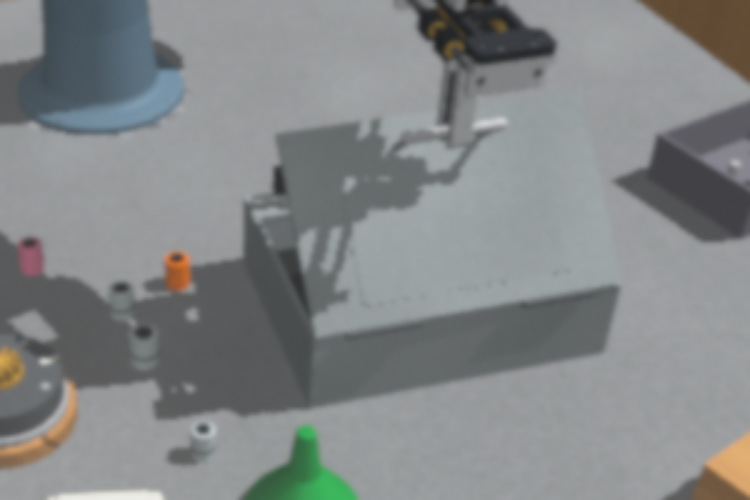

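The scene view shows the door part open, at about 0.8 rad, with the bar between the fingers at (460,130). The outward load means the bar slid about 7 mm low in the pads while they closed. I'll raise the path by that much and go on.

apply_moves --dp '[[0,0,-0.007],[0,0.015,-0.014],[0,0.03,-0.0195],[0,0.046,-0.0235],[0,0.0625,-0.0255],[0,0.079,-0.026],[0,0.095,-0.025],[0,0.095,-0.025]]' --twist '[[0,0,0],[0,0,0],[0,0,0],[0,0,0],[0,0,0],[0,0,0],[0,0,0],[0,0,0]]' --fingers '[-1,-1,-1,-1,-1,-1,-1,-1]'

```text
clock: 6.83
eef_pos: [0.6575, 0.1833, 0.2596]
ee_rot: [-0.001, 0.732, 0.682, 0.0]
contact_force: [4.0, 1.8, 2.6]
grip_width: 0.104
grasp_force: 25.0
```

apply_moves --dp '[[0,0.008,0.001],[0,0.016,0.0025],[0,0.016,0.0025],[0,0.016,0.0025]]' --twist '[[0,0,0],[0,0,0],[0,0,0],[0,0,0]]' --fingers '[-1,-1,-1,-1]'

```text
clock: 7.17
eef_pos: [0.6718, 0.1823, 0.2567]
ee_rot: [-0.001, 0.731, 0.682, -0.0]
contact_force: [1.3, 2.0, 3.8]
grip_width: 0.107
grasp_force: 25.0
```

apply_moves --dp '[[0,0,0],[0,0,0],[0,0,0],[0,0,-0.04],[0,0,-0.08],[0,0,-0.11],[0,0,-0.11],[0,0,-0.11]]' --twist '[[0,0,0],[0,0,0],[0,0,0],[0,0,0],[0,0,0],[0,0,0],[0,0,0],[0,0,0]]' --fingers '[-0.4,-0.4,-0.4,-0.4,-0.4,-0.4,-0.4,-0.4]'

```text
clock: 7.83
eef_pos: [0.6722, 0.1818, 0.3684]
ee_rot: [0.0, 0.731, 0.682, 0.0]
contact_force: [-0.2, -0.9, 0.1]
grip_width: 0.301
grasp_force: 0.0
```

apply_moves --dp '[[-0.1,-0.22,0],[-0.1,-0.22,0],[-0.1,-0.22,0],[-0.1,-0.22,0],[-0.1,-0.22,0],[-0.1,-0.22,0],[-0.1,-0.22,0],[-0.1,-0.22,0]]' --twist '[[0,0,0],[0,0,0],[0,0,0],[0,0,0],[0,0,0],[0,0,0],[0,0,0],[0,0,0]]' --fingers '[0,0,0,0,0,0,0,0]'

```text
clock: 8.5
eef_pos: [0.4437, 0.0972, 0.365]
ee_rot: [-0.002, 0.732, 0.682, -0.002]
contact_force: [0.8, 0.1, 0.4]
grip_width: 0.502
grasp_force: 0.0
```

```bash
python3 -c "
from h import *
im,d=get_image('top');np.save('pics/top1.npy',d);cv2.imwrite('pics/t1.png',im);cv2.imwrite('pics/t1c.png',cv2.resize(im[130:310,70:350],None,fx=2.8,fy=2.8))"
```

```text
(no output)
```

View pics/t1c.png

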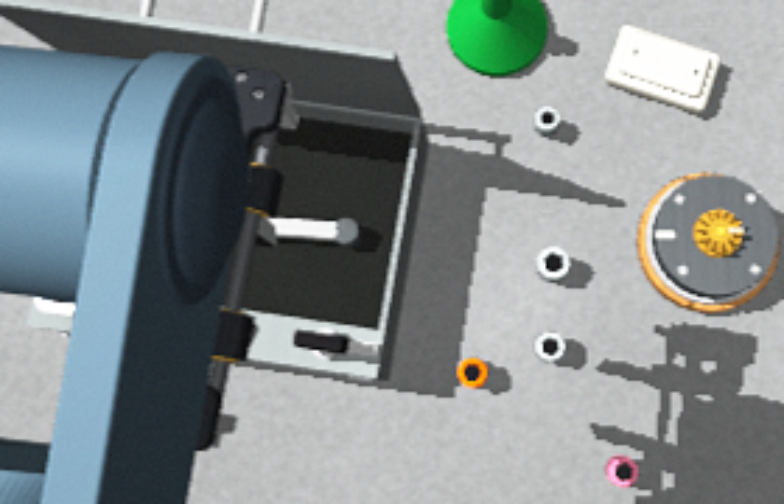

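The top view shows the door upright and the chest open. The ratchet handle and foot are at crop (300,230)–(347,231), with the head hidden under the arm towards +y. All three sockets are where they were. I'll measure the ratchet with the wrist camera.

```bash
python3 -c "
from h import *
c=calibration('wrist');im,d=get_image('wrist');np.save('pics/w2.npy',d);cv2.imwrite('pics/w2.png',im);d=cv2.medianBlur(d,3);P=cloud(c,d)
Q=(P-CO);X=Q@CX;Y=Q@CY;Z=P[...,2]
m=(d>0)&(X>-.1)&(X<.085)&(Y>-.145)&(Y<.145)&(Z>.053)&(Z<.078)
print(m.sum(),'Xr',X[m].min(),X[m].max(),'Yr',Y[m].min(),Y[m].max())
for y in np.arange(-.14,.145,.02):
  k=m&(abs(Y-y)<.01)
  if k.sum()>10: print(round(y,3),k.sum(),np.percentile(X[k],[2,50,98]).round(4),np.median(Z[k]).round(4))
"
```

```text
3713 Xr -0.0999982666473657 0.08499841802015475 Yr -0.14485774396840445 0.1021485810856835
-0.14 75 [-0.0992  0.0842  0.0849] 0.0652
-0.12 89 [0.084  0.0844 0.0849] 0.0646
-0.1 293 [-0.0289 -0.0135  0.0848] 0.0651
-0.08 268 [-0.0277 -0.0153  0.0849] 0.0652
-0.06 289 [-0.0291 -0.0173  0.0849] 0.0651
-0.04 288 [-0.0304 -0.0187  0.085 ] 0.0652
-0.02 285 [-0.032  -0.0208  0.0849] 0.065
0.0 303 [-0.0331 -0.022   0.0849] 0.0652
0.02 303 [-0.0366 -0.0242  0.0849] 0.0651
0.04 466 [-0.0589 -0.0218  0.085 ] 0.0612
0.06 343 [-0.0624 -0.0038  0.0849] 0.0612
0.08 523 [-0.0605 -0.0244  0.085 ] 0.0612
0.1 188 [-0.1   -0.03   0.085] 0.0614
```

View pics/w2.png

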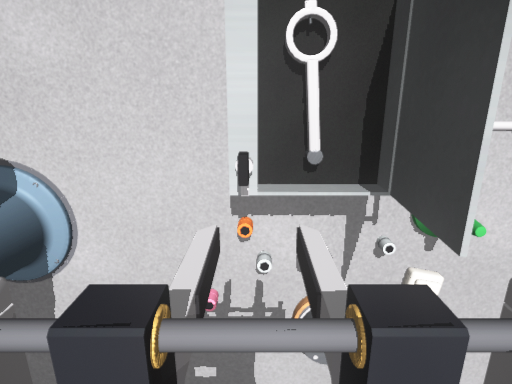

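The wrist view shows the ratchet lying level, with its ring at (311,37), handle at (314,110) and foot at (315,156). Next I'll fit the ring and handle, masked away from the tray walls.

```bash
cat >> h.py <<'E'
def fitratchet(P,d,axis,zlo,zhi,reg):
    """P in a local frame; axis: fit handle line and ring. reg masks the ratchet area"""
    pass
def circ(q):
    A=np.c_[2*q,np.ones(len(q))]; s=np.linalg.lstsq(A,(q**2).sum(1),rcond=None)[0]; return s[:2],np.sqrt(s[2]+s[:2]@s[:2])
E
python3 - <<'E'
from h import *
import re
c=calibration('wrist');d=cv2.medianBlur(np.load('pics/w2.npy'),3);P=cloud(c,d)
Q=P-CO;X=Q@CX;Y=Q@CY;Z=P[...,2]
m=(d>0)&(X>-.09)&(X<.07)&(Y>-.13)&(Y<.13)&(Z>.055)&(Z<.075)
h=m&(Y>-.1)&(Y<.03)&(X<.02)
a,b=np.polyfit(Y[h],X[h],1); print("line",a,b,"width",np.percentile(X[h]-a*Y[h]-b,[2,98]),"z",np.median(Z[h]))
r=m&(Y>.03)
q=np.c_[X[r],Y[r]]; ctr=np.array([-.027,.068])
for _ in range(4):
    ang=np.arctan2(*(q-ctr).T[::-1]); rad=np.hypot(*(q-ctr).T); pts=[]
    for t in np.arange(-np.pi,np.pi,.15):
        k=(abs(ang-t)<.075)&(rad<.038)
        if k.sum()>4: pts.append(q[k][rad[k].argmax()])
    pts=np.array(pts); ctr,R=circ(pts)
print("ring",ctr,R,len(pts),"z",np.median(Z[r]))
f=m&(Y<-.07); print("foot end Y",Y[f].min())
print("offset of ring from line",ctr[0]-(a*ctr[1]+b))
th=np.degrees(np.arctan2(*(CY+a*CX)[:2][::-1]));print("theta",th)
g=ch(*ctr,0)-.075*np.r_[np.cos(np.radians(th)),np.sin(np.radians(th)),0]
print(g); plan(([g[0],g[1],.16],th),([g[0],g[1],.068],th))
E
```

```text
line -0.07490969933328967 -0.025574267223433627 width [-0.00798309  0.00869116] z 0.06534942363444851
ring [-0.02930294  0.06262695] 0.033880122840982706 42 z 0.061409689737499065
foot end Y -0.10850102843208438
offset of ring from line 0.0009626947398928103
theta 90.28400838719547
[0.52580884 0.18251938 0.        ]
dp [0.0904 0.0756 0.205 ] twist [-0.0059 -0.0001 -0.0751] deg/7.16 0.6 n 5.7
dp [0.0904 0.0761 0.297 ] twist [-0.0059 -0.0001 -0.0751] deg/7.16 0.6 n 7.7
```

apply_moves --dp '[[0.09,0.0755,0.12],[0.09,0.0755,0.2],[0.09,0.0755,0.2],[0.09,0.0755,0.2],[0.09,0.0755,0.2],[0.09,0.0755,0.2],[0.09,0.0755,0.2],[0.09,0.0755,0.2]]' --twist '[[-0.006,0,-0.075],[-0.006,0,-0.075],[-0.006,0,-0.075],[-0.006,0,-0.075],[-0.006,0,-0.075],[-0.006,0,-0.075],[-0.006,0,-0.075],[-0.006,0,-0.075]]' --fingers '[0,0,0,0,0,0,0,0]'

```text
clock: 9.27
eef_pos: [0.5255, 0.1824, 0.164]
ee_rot: [-0.001, 0.705, 0.709, -0.001]
contact_force: [-0.2, 0.4, 0.4]
grip_width: 0.499
grasp_force: 0.0
```

```bash
python3 -c "
from h import *
plan(([.5256,.1825,.068],90.3))"
```

```text
dp [0.0001 0.0004 0.096 ] twist [-0.0031  0.0007  0.0009] deg/7.16 0.0 n 2.3
```

apply_moves --dp '[[0,0,0.04],[0,0,0.08],[0,0,0.096],[0,0,0.096],[0,0,0.096],[0,0,0.096]]' --twist '[[-0.003,0.001,0],[-0.003,0.001,0],[-0.003,0.001,0],[-0.003,0.001,0],[-0.003,0.001,0],[-0.003,0.001,0]]' --fingers '[0,0,0,0,0,0]'

```text
clock: 9.77
eef_pos: [0.5285, 0.1822, 0.0734]
ee_rot: [0.003, 0.705, 0.709, 0.004]
contact_force: [-0.7, 0.1, -0.1]
grip_width: 0.497
grasp_force: 0.0
```

apply_moves --dp '[[0,0,0],[0,0,0],[0,0,0],[0,0,0],[0,0,0],[0,0,0],[0,0,0],[0,0,0]]' --twist '[[0,0,0],[0,0,0],[0,0,0],[0,0,0],[0,0,0],[0,0,0],[0,0,0],[0,0,0]]' --fingers '[-1,-1,-1,-1,-1,-1,-1,-1]' --newtons 60

```text
clock: 10.43
eef_pos: [0.526, 0.1821, 0.0707]
ee_rot: [0.001, 0.705, 0.709, 0.002]
contact_force: [-2.0, -0.2, 4.7]
grip_width: 0.166
grasp_force: 60.0
```

apply_moves --dp '[[0,0,-0.02],[0,0,-0.06],[0,0,-0.1],[0,0,-0.12],[0,0,-0.12],[0,0,-0.12]]' --twist '[[0,0,0],[0,0,0],[0,0,0],[0,0,0],[0,0,0],[0,0,0]]' --fingers '[-1,-1,-1,-1,-1,-1]'

```text
clock: 10.93
eef_pos: [0.5256, 0.1819, 0.1901]
ee_rot: [0.002, 0.705, 0.709, 0.003]
contact_force: [-0.7, -0.2, -3.4]
grip_width: 0.167
grasp_force: 60.0
```

Run:
```python
from h import *
s=get_state(); print(s['eef_pos'],s['joints'],s['grip_width'],s['contact_force'])
c=calibration('wrist');im,d=get_image('wrist');cv2.imwrite('pics/w3.png',im);d=cv2.medianBlur(d,3);P=cloud(c,d)
R=rot(s);L=(P-s['eef_pos'])@R  # tool frame
X,Y,Z=L[...,0],L[...,1],L[...,2]
m=(d>0)&(abs(Y)<.05)&(X>.02)&(X<.13)&(Z>-.03)&(Z<.045)
print(m.sum())
for x in np.arange(.025,.13,.01):
    k=m&(abs(X-x)<.005)
    if k.sum()>5: print(round(x,3),k.sum(),np.percentile(Y[k],[2,50,98]).round(4),np.percentile(Z[k],[5,50,95]).round(4))
m&=(X>.035)
q=np.c_[X[m],Y[m]]; ctr=np.array([.075,0])
for _ in range(5):
    ang=np.arctan2(*(q-ctr).T[::-1]); rad=np.hypot(*(q-ctr).T); pts=[]
    for t in np.arange(-2.6,2.6,.15):
        k=(abs(ang-t)<.075)&(rad<.039)
        if k.sum()>4: pts.append(q[k][rad[k].argmax()])
    pts=np.array(pts); ctr,Rr=circ(pts)
print("ring in tool",ctr,Rr,len(pts))
```

```text
[0.52563947 0.18193299 0.19008925] [1.29230953e-01 6.35559020e-02 1.83799411e+00 3.15470537e-04
 1.23389239e+00 1.24205578e-01] 0.1667334783183966 [-0.74171028 -0.19116678 -3.36832389]
10225
0.025 537 [-0.0071  0.0009  0.0084] [0.0052 0.0055 0.0076]
0.035 541 [-0.0069  0.0009  0.0083] [0.0052 0.0056 0.0073]
0.045 1304 [-0.0188  0.0004  0.0197] [0.0057 0.0095 0.0183]
0.055 1368 [-0.0271  0.0005  0.0281] [0.0092 0.0098 0.0259]
0.065 990 [-0.0313  0.0005  0.0323] [0.0091 0.0098 0.025 ]
0.075 967 [-0.0323  0.0242  0.0334] [0.0092 0.0098 0.0238]
0.085 1082 [-0.0306 -0.0002  0.0316] [0.0092 0.0098 0.0235]
0.095 1827 [-0.0255  0.0005  0.0267] [0.0092 0.0099 0.0234]
0.105 1252 [-0.017   0.0006  0.0181] [0.0092 0.0097 0.0106]
0.115 357 [-0.0069  0.0006  0.008 ] [0.0092 0.0099 0.0115]
ring in tool [0.07607494 0.00052587] 0.03416592461204584 35
```

The ratchet is held level. The ring centre is 76 mm ahead of the TCP and the underside 31.5 mm below it. I'll carry it clear of the door first.

apply_moves --dp '[[-0.04,0,0],[-0.08,0,0],[-0.12,0,0],[-0.16,0,0],[-0.2,0,0],[-0.24,0,0],[-0.28,0,0],[-0.3,0,0]]' --twist '[[0,0,0],[0,0,0],[0,0,0],[0,0,0],[0,0,0],[0,0,0],[0,0,0],[0,0,0]]' --fingers '[-1,-1,-1,-1,-1,-1,-1,-1]'

```text
clock: 11.65
eef_pos: [0.5251, -0.1213, 0.1864]
ee_rot: [-0.001, 0.706, 0.708, 0.001]
contact_force: [0.7, -0.2, -3.5]
grip_width: 0.164
grasp_force: 60.0
```

```bash
cat >> h.py <<'E'
def tcp_for(th,z,L=.0762,off=.0005):
    t=np.radians(th); return [NUT[0]-L*np.cos(t)-off*np.sin(t),NUT[1]-L*np.sin(t)+off*np.cos(t),z]
E
python3 -c "
from h import *
plan((tcp_for(150,.16),150))"
```

```text
dp [-0.1491  0.0892  0.0261] twist [ 1.0000e-03 -2.0000e-03 -1.0454e+00] deg/7.16 8.4 n 4.2
```

apply_moves --dp '[[-0.04,0.03,0.01],[-0.08,0.06,0.02],[-0.12,0.08,0.026],[-0.149,0.089,0.026],[-0.149,0.089,0.026],[-0.149,0.089,0.026],[-0.149,0.089,0.026],[-0.149,0.089,0.026]]' --twist '[[0,0,-0.12],[0,0,-0.25],[0,0,-0.37],[0,0,-0.5],[0,0,-0.62],[0,0,-0.75],[0,0,-0.87],[0,0,-1.0]]' --fingers '[-1,-1,-1,-1,-1,-1,-1,-1]'

```text
clock: 12.32
eef_pos: [0.6151, -0.266, 0.1593]
ee_rot: [-0.001, 0.279, 0.96, 0.002]
contact_force: [-0.6, 0.7, -2.4]
grip_width: 0.168
grasp_force: 60.0
```

apply_moves --dp '[[0,0,0],[0,0,0],[0,0,0]]' --twist '[[0,0,-0.04],[0,0,-0.04],[0,0,-0.04]]' --fingers '[-1,-1,-1]'

```text
clock: 12.57
eef_pos: [0.6156, -0.2657, 0.1609]
ee_rot: [-0.0, 0.263, 0.965, 0.002]
contact_force: [0.1, 0.1, -3.3]
grip_width: 0.161
grasp_force: 60.0
```

Run:
```python
from h import *
s=get_state(); plan((tcp_for(150,.16),150),(tcp_for(150,.0865),150))
c=calibration('wrist');im,d=get_image('wrist');cv2.imwrite('pics/w4.png',im);d=cv2.medianBlur(d,3);P=cloud(c,d)
Z=P[...,2]
m=(d>0)&(Z>.062)&(Z<.08)&(np.hypot(P[...,0]-NUT[0],P[...,1]-NUT[1])<.023)
q=P[m][:,:2]; print("nut",m.sum(),q.mean(0),(q.min(0)+q.max(0))/2,np.ptp(q,0))
R=rot(s);L=(P-s['eef_pos'])@R; X,Y,ZZ=[L[...,i] for i in range(3)]
m=(d>0)&(abs(Y)<.05)&(X>.036)&(X<.13)&(ZZ>-.0)&(ZZ<.014); q=np.c_[X[m],Y[m]];ctr=np.array([.076,0])
for _ in range(5):
    ang=np.arctan2(*(q-ctr).T[::-1]); rad=np.hypot(*(q-ctr).T); pts=[]
    for t in np.arange(-2.6,2.6,.15):
        k=(abs(ang-t)<.075)&(rad<.039)
        if k.sum()>4: pts.append(q[k][rad[k].argmax()])
    pts=np.array(pts); ctr,Rr=circ(pts)
print("ring in tool",ctr,Rr,"world",s['eef_pos']+R@np.r_[ctr,.01])
```

```text
dp [-0.0013 -0.0043  0.0009] twist [ 0.0037 -0.0013 -0.0086] deg/7.16 0.1 n 0.1
dp [-0.0014 -0.0046  0.0744] twist [ 0.0037 -0.0013 -0.0086] deg/7.16 0.1 n 1.8
nut 1241 [ 0.54918927 -0.23268004] [ 0.54927551 -0.2324388 ] [0.03846055 0.03892229]
ring in tool [0.07541356 0.00026039] 0.03413004675329167 world [ 0.55073302 -0.22719716  0.15099683]
```

View pics/w4.png

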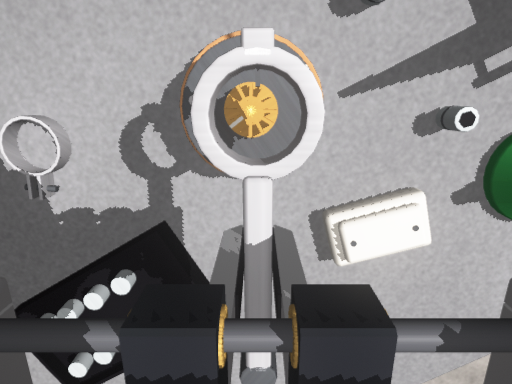

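The wrist view shows the ring at (258,112) almost concentric with the nut at (250,110), and the funnel and lens clear. I'll correct by 5 mm and lower it.

apply_moves --dp '[[-0.0012,-0.0045,0.01],[-0.0012,-0.0045,0.03],[-0.0012,-0.0045,0.045],[-0.0012,-0.0045,0.05],[-0.0012,-0.0045,0.055],[-0.0012,-0.0045,0.06],[-0.0012,-0.0045,0.067],[-0.0012,-0.0045,0.075]]' --twist '[[0.004,-0.001,-0.0085],[0.004,-0.001,-0.0085],[0.004,-0.001,-0.0085],[0.004,-0.001,-0.0085],[0.004,-0.001,-0.0085],[0.004,-0.001,-0.0085],[0.004,-0.001,-0.0085],[0.004,-0.001,-0.0085]]' --fingers '[-1,-1,-1,-1,-1,-1,-1,-1]'

```text
clock: 13.28
eef_pos: [0.6168, -0.2714, 0.09]
ee_rot: [0.003, 0.258, 0.966, -0.001]
contact_force: [1.9, -1.2, 3.3]
grip_width: 0.163
grasp_force: 60.0
```

apply_moves --dp '[[0,0,0],[0,0,0],[0,0,0]]' --twist '[[0,0,0],[0,0,0],[0,0,0]]' --fingers '[-1,-1,-1]'

```text
clock: 13.53
eef_pos: [0.6159, -0.2708, 0.0894]
ee_rot: [0.002, 0.258, 0.966, -0.001]
contact_force: [-0.7, 0.9, -2.0]
grip_width: 0.163
grasp_force: 60.0
```

```bash
cat >> h.py <<'E'
def ringfit(s,P,d):
    R=rot(s);L=(P-s['eef_pos'])@R; X,Y,ZZ=[L[...,i] for i in range(3)]
    m=(d>0)&(abs(Y)<.05)&(X>.036)&(X<.13)&(ZZ>-.0)&(ZZ<.014); q=np.c_[X[m],Y[m]];ctr=np.array([.076,0])
    for _ in range(5):
        ang=np.arctan2(*(q-ctr).T[::-1]); rad=np.hypot(*(q-ctr).T); pts=[]
        for t in np.arange(-2.6,2.6,.15):
            k=(abs(ang-t)<.075)&(rad<.039)
            if k.sum()>4: pts.append(q[k][rad[k].argmax()])
        pts=np.array(pts); ctr,Rr=circ(pts)
    print("ring in tool",ctr.round(4),Rr.round(4),"world",(s['eef_pos']+R@np.r_[ctr,np.median(ZZ[m])]).round(4))
def look(nm):
    s=get_state(); c=calibration('wrist');im,d=get_image('wrist');cv2.imwrite(f'pics/{nm}.png',im);d=cv2.medianBlur(d,3);P=cloud(c,d)
    print(s['eef_pos'].round(4),'F',s['contact_force'].round(1),'yaw',np.degrees(np.arctan2(*rot(s)[[1,0],0])).round(1),'j6',s['joints'][5].round(2),'t',s['clock']); return s,c,im,d,P
E
python3 -c "
from h import *
s,c,im,d,P=look('w5'); ringfit(s,P,d)"
```

```text
[ 0.6159 -0.2708  0.0894] F [-0.7  0.9 -2. ] yaw 150.1 j6 -1.63 t 13.5333
ring in tool [0.0752 0.0003] 0.0341 world [ 0.5509 -0.2331  0.0801]
```

apply_moves --dp '[[0.0025,-0.009,0.003],[0.004,-0.018,0.003],[0.007,-0.0265,0.003],[0.0105,-0.035,0.003],[0.0152,-0.0425,0.003],[0.0207,-0.05,0.003],[0.027,-0.056,0.003],[0.034,-0.062,0.003]]' --twist '[[0,0,0.12],[0,0,0.24],[0,0,0.36],[0,0,0.48],[0,0,0.6],[0,0,0.72],[0,0,0.84],[0,0,0.96]]' --fingers '[-1,-1,-1,-1,-1,-1,-1,-1]'

```text
clock: 14.25
eef_pos: [0.5538, -0.3079, 0.0859]
ee_rot: [0.001, 0.676, 0.736, -0.001]
contact_force: [-4.7, 0.9, -1.4]
grip_width: 0.167
grasp_force: 60.3
```

```bash
python3 -c "
from h import *
s,c,im,d,P=look('w6'); ringfit(s,P,d)"
```

```text
[ 0.5538 -0.3079  0.0859] F [-4.7  0.9 -1.4] yaw 94.9 j6 -0.77 t 14.25
ring in tool [ 0.0759 -0.0011] 0.0341 world [ 0.5463 -0.2324  0.077 ]
```

View pics/w6.png

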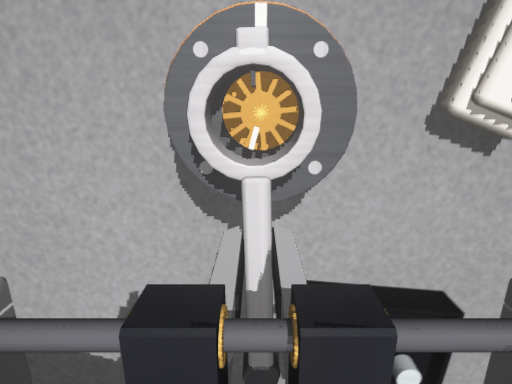

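The wrist view shows the ring seated, its top at z = 77 mm as expected. The nut's white tooth at (254,138) has about 2.9 rad left to reach the drum mark at (261,15). I'll continue the drive stroke.

apply_moves --dp '[[0.0005,-0.0075,0.001],[0.002,-0.016,0.001],[0.005,-0.0245,0.001],[0.0085,-0.033,0.001],[0.0132,-0.0406,0.001],[0.0187,-0.048,0.001],[0.025,-0.054,0.001],[0.032,-0.06,0.001]]' --twist '[[0,0,0.12],[0,0,0.24],[0,0,0.36],[0,0,0.48],[0,0,0.6],[0,0,0.72],[0,0,0.84],[0,0,0.96]]' --fingers '[-1,-1,-1,-1,-1,-1,-1,-1]'

```text
clock: 14.97
eef_pos: [0.4908, -0.2807, 0.0851]
ee_rot: [0.001, 0.94, 0.341, -0.001]
contact_force: [-7.0, 2.7, 2.6]
grip_width: 0.162
grasp_force: 60.8
```

```bash
cat >> h.py <<'E'
def nutang(P,d,im):
    q=P-np.r_[NUT[:2],0]; r=np.hypot(q[...,0],q[...,1]); hsv=cv2.cvtColor(im,cv2.COLOR_BGR2HSV)
    m=(r>.008)&(r<.021)&(P[...,2]>.066)&(P[...,2]<.076)&(hsv[...,1]<60)&(hsv[...,2]>150)
    k=(r>.034)&(r<.056)&(abs(P[...,2]-.055)<.006)&(im.min(-1)>200)
    t=np.arctan2(q[m][:,1].mean(),q[m][:,0].mean()); w=np.radians(92.5)
    print("tooth px",m.sum(),"angle",np.degrees(t).round(1),"remaining to mark (if at 92.5deg)",((t-w)%(2*np.pi)).round(2))
    return m
E
python3 -c "
from h import *
im0=cv2.imread('pics/top0.png');d0=np.load('pics/top0.npy');P0=cloud(calibration('top'),d0);q=P0-np.r_[NUT[:2],0];r=np.hypot(q[...,0],q[...,1]);m=(r>.03)&(r<.056)&(im0.min(-1)>235);a=np.degrees(np.arctan2(q[m][:,1],q[m][:,0]));print(np.sort(a.round(0)), )
s,c,im,d,P=look('w7'); ringfit(s,P,d);nutang(P,d,im)
im6=cv2.imread('pics/w6.png')"
```

```text
[93. 93. 93. 94. 94. 94. 97. 97. 97. 97. 97.]
[ 0.4908 -0.2807  0.0851] F [-7.   2.7  2.6] yaw 39.9 j6 0.16 t 14.9667
ring in tool [ 0.0764 -0.0027] 0.0342 world [ 0.5476 -0.2296  0.0767]
tooth px 115 angle -150.3 remaining to mark (if at 92.5deg) 2.04
```

apply_moves --dp '[[0.0005,0.011,0.001],[0.002,0.02,0.001],[0.005,0.0286,0.001],[0.0085,0.037,0.001],[0.0132,0.0446,0.001],[0.0187,0.052,0.001],[0.025,0.058,0.001],[0.032,0.064,0.001]]' --twist '[[0,0,-0.12],[0,0,-0.24],[0,0,-0.36],[0,0,-0.48],[0,0,-0.6],[0,0,-0.72],[0,0,-0.84],[0,0,-0.96]]' --fingers '[-1,-1,-1,-1,-1,-1,-1,-1]'

```text
clock: 15.68
eef_pos: [0.5589, -0.3082, 0.085]
ee_rot: [0.001, 0.673, 0.74, 0.001]
contact_force: [-2.5, 7.5, 3.8]
grip_width: 0.168
grasp_force: 60.0
```

```bash
python3 -c "
from h import *
s,c,im,d,P=look('w8'); ringfit(s,P,d);nutang(P,d,im)"
```

```text
[ 0.5589 -0.3082  0.085 ] F [-2.5  7.5  3.8] yaw 95.4 j6 -0.78 t 15.6833
ring in tool [0.0761 0.0008] 0.0342 world [ 0.5526 -0.2323  0.0768]
tooth px 122 angle -153.4 remaining to mark (if at 92.5deg) 1.99
```

apply_moves --dp '[[0.0005,0.007,0.001],[0.002,0.0155,0.001],[0.005,0.024,0.001],[0.0085,0.0325,0.001],[0.0132,0.04,0.001],[0.0187,0.0475,0.001],[0.025,0.054,0.001],[0.032,0.0595,0.001]]' --twist '[[0,0,-0.12],[0,0,-0.24],[0,0,-0.36],[0,0,-0.48],[0,0,-0.6],[0,0,-0.72],[0,0,-0.84],[0,0,-0.96]]' --fingers '[-1,-1,-1,-1,-1,-1,-1,-1]'

```text
clock: 16.4
eef_pos: [0.6158, -0.2715, 0.0851]
ee_rot: [0.002, 0.256, 0.967, -0.0]
contact_force: [-3.3, 3.3, 4.6]
grip_width: 0.164
grasp_force: 60.1
```

apply_moves --dp '[[0.0005,0.009,0.0],[0.002,0.018,0.0],[0.005,0.0265,0.0],[0.0085,0.035,0.0],[0.0132,0.0426,0.0],[0.0132,0.0426,0.0]]' --twist '[[0,0,-0.12],[0,0,-0.24],[0,0,-0.36],[0,0,-0.48],[0,0,-0.6],[0,0,-0.6]]' --fingers '[-1,-1,-1,-1,-1,-1]'

```text
clock: 16.9
eef_pos: [0.6258, -0.2276, 0.0852]
ee_rot: [0.002, -0.041, 0.999, -0.001]
contact_force: [-2.1, 2.7, 5.3]
grip_width: 0.165
grasp_force: 60.0
```

```bash
python3 -c "
from h import *
s,c,im,d,P=look('w9'); ringfit(s,P,d);nutang(P,d,im)"
```

```text
[ 0.6258 -0.2276  0.0852] F [-2.1  2.7  5.3] yaw -175.3 j6 -2.17 t 16.9
ring in tool [0.0751 0.    ] 0.0342 world [ 0.551  -0.2337  0.0766]
tooth px 170 angle -160.3 remaining to mark (if at 92.5deg) 1.87
```

apply_moves --dp '[[0.0025,-0.0075,0.0],[0.004,-0.0165,0.0],[0.007,-0.025,0.0],[0.0105,-0.0335,0.0],[0.0152,-0.041,0.0],[0.0207,-0.0485,0.0],[0.027,-0.0545,0.0],[0.034,-0.0605,0.0]]' --twist '[[0,0,0.12],[0,0,0.24],[0,0,0.36],[0,0,0.48],[0,0,0.6],[0,0,0.72],[0,0,0.84],[0,0,0.96]]' --fingers '[-1,-1,-1,-1,-1,-1,-1,-1]'

```text
clock: 17.62
eef_pos: [0.5961, -0.2926, 0.0852]
ee_rot: [0.003, 0.43, 0.903, -0.001]
contact_force: [-3.7, 4.2, 5.7]
grip_width: 0.165
grasp_force: 60.2
```

apply_moves --dp '[[0.0005,-0.009,0.001],[0.002,-0.018,0.001],[0.005,-0.0265,0.001],[0.0085,-0.035,0.001],[0.0132,-0.0426,0.001],[0.0187,-0.05,0.001],[0.025,-0.056,0.001],[0.032,-0.062,0.001]]' --twist '[[0,0,0.12],[0,0,0.24],[0,0,0.36],[0,0,0.48],[0,0,0.6],[0,0,0.72],[0,0,0.84],[0,0,0.96]]' --fingers '[-1,-1,-1,-1,-1,-1,-1,-1]'

```text
clock: 18.28
eef_pos: [0.5283, -0.3065, 0.0848]
ee_rot: [0.003, 0.798, 0.603, 0.001]
contact_force: [-1.9, 8.3, 11.0]
grip_width: 0.163
grasp_force: 60.9
```

```bash
python3 -c "
from h import *
s,c,im,d,P=look('w10'); ringfit(s,P,d);nutang(P,d,im)"
```

```text
[ 0.5283 -0.3065  0.0848] F [-1.9  8.3 11. ] yaw 74.2 j6 -0.44 t 18.2833
ring in tool [ 0.0762 -0.0024] 0.0341 world [ 0.5468 -0.2325  0.0768]
tooth px 125 angle 148.1 remaining to mark (if at 92.5deg) 0.97
```

apply_moves --dp '[[0.0005,-0.0075,0.0],[0.002,-0.0165,0.0],[0.005,-0.025,0.0],[0.0085,-0.0335,0.0],[0.0132,-0.041,0.0],[0.0187,-0.0485,0.0],[0.0187,-0.0485,0.0]]' --twist '[[0,0,0.12],[0,0,0.24],[0,0,0.36],[0,0,0.48],[0,0,0.6],[0,0,0.72],[0,0,0.72]]' --fingers '[-1,-1,-1,-1,-1,-1,-1]'

```text
clock: 18.92
eef_pos: [0.485, -0.275, 0.0843]
ee_rot: [0.002, 0.959, 0.285, 0.0]
contact_force: [-9.0, 5.5, 14.3]
grip_width: 0.163
grasp_force: 61.0
```

```bash
python3 -c "
from h import *
s,c,im,d,P=look('w11'); ringfit(s,P,d);nutang(P,d,im);print(s['moment'])"
```

```text
[ 0.485  -0.275   0.0843] F [-9.   5.5 14.3] yaw 33.1 j6 0.28 t 18.9167
ring in tool [ 0.0764 -0.0031] 0.0341 world [ 0.5474 -0.2307  0.0769]
tooth px 125 angle 102.8 remaining to mark (if at 92.5deg) 0.18
[1.41160115 1.69407991 0.89205618]
```

apply_moves --dp '[[0.0,-0.003,-0.001],[0.0005,-0.0075,-0.001],[0.001,-0.012,-0.001],[0.002,-0.0165,-0.001],[0.002,-0.0165,-0.001]]' --twist '[[0,0,0.06],[0,0,0.12],[0,0,0.18],[0,0,0.24],[0,0,0.24]]' --fingers '[-1,-1,-1,-1,-1]'

```text
clock: 19.38
eef_pos: [0.4774, -0.2599, 0.0844]
ee_rot: [0.001, 0.986, 0.169, -0.0]
contact_force: [-9.0, 4.9, 12.8]
grip_width: 0.165
grasp_force: 61.9
```

```bash
python3 -c "
from h import *
s,c,im,d,P=look('w12'); ringfit(s,P,d);nutang(P,d,im);print(s['moment'])
cv2.imwrite('pics/w12c.png',cv2.resize(im[0:200,150:370],None,fx=2.5,fy=2.5))"
```

```text
[ 0.4774 -0.2599  0.0844] F [-9.   4.9 12.8] yaw 19.5 j6 0.52 t 19.3833
ring in tool [ 0.0764 -0.0049] 0.0341 world [ 0.5478 -0.2298  0.0769]
tooth px 127 angle 91.1 remaining to mark (if at 92.5deg) 6.26
[1.29603973 1.70387158 1.10671657]
```

View pics/w12c.png

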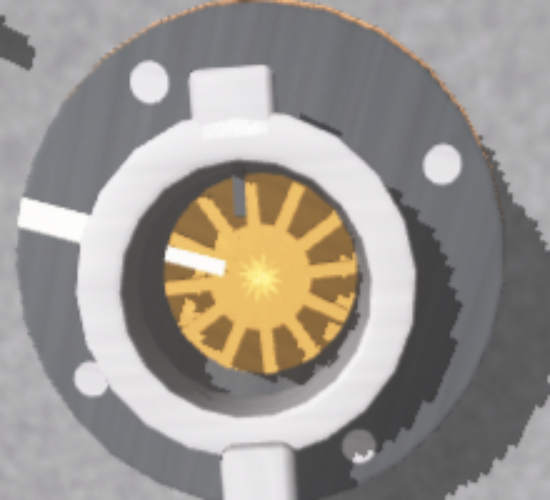

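The crop shows the white tooth at (195,260) in line with the white drum mark at (52,221). I'll push a little more to confirm the stop.

apply_moves --dp '[[0.0,-0.003,0],[0.0005,-0.0075,0],[0.0005,-0.0075,0],[0.0005,-0.0075,0]]' --twist '[[0,0,0.06],[0,0,0.12],[0,0,0.12],[0,0,0.12]]' --fingers '[-1,-1,-1,-1]'

```text
clock: 19.77
eef_pos: [0.4759, -0.2526, 0.0843]
ee_rot: [0.001, 0.994, 0.111, 0.0]
contact_force: [-8.1, 5.8, 10.8]
grip_width: 0.167
grasp_force: 64.3
```

```bash
python3 -c "
from h import *
s,c,im,d,P=look('w13'); ringfit(s,P,d);nutang(P,d,im);print(s['moment'])"
```

```text
[ 0.4759 -0.2526  0.0843] F [-8.1  5.8 10.8] yaw 12.8 j6 0.65 t 19.7667
ring in tool [ 0.0764 -0.0074] 0.0341 world [ 0.5488 -0.2285  0.077 ]
tooth px 126 angle 90.2 remaining to mark (if at 92.5deg) 6.24
[1.40034862 1.25827942 1.48778207]
```

The ratchet now only turns in the grip while the nut stands still, so it is at its stop. I'll ease off and lift straight up.

apply_moves --dp '[[0.0,0.006,0],[0.0,0.01,0],[0.0,0.01,-0.005],[0.0,0.01,-0.015],[0.0,0.01,-0.035],[0.0,0.01,-0.07],[0.0,0.01,-0.1],[0.0,0.01,-0.1]]' --twist '[[0,0,-0.06],[0,0,-0.12],[0,0,-0.12],[0,0,-0.12],[0,0,-0.12],[0,0,-0.12],[0,0,-0.12],[0,0,-0.12]]' --fingers '[-1,-1,-1,-1,-1,-1,-1,-1]'

```text
clock: 20.48
eef_pos: [0.4816, -0.2655, 0.1898]
ee_rot: [0.007, 0.986, 0.168, 0.006]
contact_force: [1.4, -1.8, -2.7]
grip_width: 0.165
grasp_force: 59.9
```

```bash
python3 -c "
from h import *
s,c,im,d,P=look('w14'); ringfit(s,P,d);nutang(P,d,im)
L=(P-s['eef_pos'])@rot(s);X,Y,Z=[L[...,i] for i in range(3)]
k=(d>0)&(X>.02)&(X<.038)&(abs(Y)<.02)&(abs(Z-.005)<.006);a,b=np.polyfit(X[k],Y[k],1);print('handle slope',a,b,'z',np.median(Z[k]));
k=(d>0)&(X>.045)&(X<.12)&(abs(Y)<.04)&(abs(Z-.01)<.01);print('ring z slope',np.linalg.lstsq(np.c_[X[k],Y[k],np.ones(k.sum())],Z[k],rcond=None)[0])"
```

```text
[ 0.4816 -0.2655  0.1898] F [ 1.4 -1.8 -2.7] yaw 19.4 j6 0.52 t 20.4833Traceback (most recent call last):
  File "<string>", line 3, in <module>
    s,c,im,d,P=look('w14'); ringfit(s,P,d);nutang(P,d,im)
                            ~~~~~~~^^^^^^^
  File "h.py", line 47, in ringfit
    pts=np.array(pts); ctr,Rr=circ(pts)
                              ~~~~^^^^^
  File "h.py", line 36, in circ
    A=np.c_[2*q,np.ones(len(q))]; s=np.linalg.lstsq(A,(q**2).sum(1),rcond=None)[0]; return s[:2],np.sqrt(s[2]+s[:2]@s[:2])
                                                      ~~~~~~~~~~^^^
    return umr_sum(a, axis, dtype, out, keepdims, initial, where)
numpy.exceptions.AxisError: axis 1 is out of bounds for array of dimension 1
```

Before anything else I need to see whether the ratchet came up with the gripper.

View pics/w14.png

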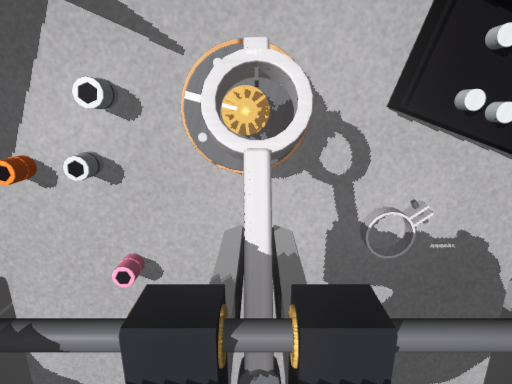

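```bash
python3 -c "
from h import *
s=get_state();c=calibration('wrist');im,d=get_image('wrist');d=cv2.medianBlur(d,3);P=cloud(c,d);L=(P-s['eef_pos'])@rot(s);X,Y,Z=[L[...,i] for i in range(3)]
for x in np.arange(.0,.14,.01):
  k=(d>0)&(abs(X-x)<.005)&(abs(Y)<.05)&(Z>-.05)&(Z<.07)
  if k.sum()>5: print(round(x,3),k.sum(),np.percentile(Y[k],[2,50,98]).round(4),np.percentile(Z[k],[5,50,95]).round(4))"
```

```text
0.0 920 [-0.0091 -0.0004  0.0089] [-0.0444  0.0033  0.0065]
0.01 4016 [-0.0193  0.0002  0.0191] [-0.0444 -0.0163  0.0145]
0.02 558 [-0.0083 -0.0003  0.0076] [0.0112 0.0133 0.0159]
0.03 542 [-0.0083 -0.0003  0.007 ] [0.0152 0.0175 0.0199]
0.04 535 [-0.0083 -0.0003  0.0071] [0.0195 0.0217 0.0241]
0.05 813 [-0.0206 -0.0009  0.0186] [0.024  0.0273 0.0486]
0.06 1206 [-0.0266 -0.0006  0.0251] [0.0312 0.0343 0.041 ]
0.07 661 [-0.0317 -0.0174  0.0298] [0.0363 0.0384 0.0409]
0.08 710 [-0.0337 -0.0239  0.0319] [0.041  0.0433 0.0601]
0.09 948 [-0.0326 -0.0015  0.0308] [0.0455 0.0486 0.067 ]
0.1 1531 [-0.0279 -0.0009  0.0262] [0.0496 0.054  0.0673]
0.11 847 [-0.0202 -0.0008  0.0185] [0.0533 0.0548 0.0571]
0.12 208 [-0.0088 -0.0008  0.0065] [0.0573 0.0587 0.0602]
```

The nut is tight: its tooth at (230,107) faces the mark at (192,97). The ratchet pitched nose-down about 23° in the grip during the lift. I'll tilt the tool about its y axis to level it.

apply_moves --dp '[[0,0,-0.02],[0,0,-0.03],[0,0,-0.03],[0,0,-0.03],[0,0,-0.03],[0,0,-0.03]]' --twist '[[0,0.12,0],[0,0.24,0],[0,0.36,0],[0,0.41,0],[0,0.41,0],[0,0.41,0]]' --fingers '[-1,-1,-1,-1,-1,-1]'

```text
clock: 21.08
eef_pos: [0.4768, -0.2625, 0.2105]
ee_rot: [-0.034, 0.965, 0.164, 0.2]
contact_force: [0.2, 0.2, -3.4]
grip_width: 0.164
grasp_force: 59.9
```

```bash
cat >> h.py <<'E'
def held(s,P,d):
    T=s['eef_pos']; x=rot(s)[:,0].copy(); x[2]=0; x/=np.linalg.norm(x); y=np.array([-x[1],x[0],0])
    D=P-T; X,Y,Z=D@x,D@y,D[...,2]
    m=(d>0)&(X>.03)&(X<.14)&(abs(Y)<.05)&(Z>-.06)&(Z<.03)
    a=np.linalg.lstsq(np.c_[X[m],Y[m],np.ones(m.sum())],Z[m],rcond=None)[0]; print("plane",a.round(3))
    q=np.c_[X[m],Y[m]];ctr=np.array([.076,0])
    for _ in range(6):
        ang=np.arctan2(*(q-ctr).T[::-1]); rad=np.hypot(*(q-ctr).T); pts=[]
        for t in np.arange(-2.6,2.6,.15):
            k=(abs(ang-t)<.075)&(rad<.039)
            if k.sum()>4: pts.append(q[k][rad[k].argmax()])
        ctr,R=circ(np.array(pts))
    r=m&(abs(np.hypot(X-ctr[0],Y-ctr[1])-.029)<.004)&(X<ctr[0]+.02)&(X>ctr[0]-.02)
    print("ring fwd/left of TCP",ctr.round(4),R.round(4),"top z rel",np.median(Z[r]).round(4),"slope",np.polyfit(X[r],Z[r],1)[0].round(3),"world yaw x",np.degrees(np.arctan2(x[1],x[0])).round(1))
E
python3 -c "
from h import *
s,c,im,d,P=look('w15'); held(s,P,d); print(s['joints'],s['ee_rot'])"
```

```text
[ 0.4768 -0.2625  0.2105] F [ 0.2  0.2 -3.4] yaw 19.3 j6 0.18 t 21.0833
plane [-0.07  -0.006 -0.003]
ring fwd/left of TCP [0.0954 0.0007] 0.0341 top z rel -0.0077 slope 0.012 world yaw x 19.3
[-0.89617284 -0.11437493  2.01362739  0.42691699  1.13626204  0.17599607] [-0.03392735  0.96521634  0.16436811  0.20047312]
```

```bash
cat >> h.py <<'E'
def wplan(*wps):
    s=get_state(); R=rot(s)
    for p,dyaw in wps: print("dp",(R.T@(np.array(p)-s['eef_pos'])).round(4),"twist",(R.T@UP*dyaw).round(4))
HEAD=ch(-.032,.0627,0)
def drop_tcp(z,f=.0954,l=.0007,th=90.3):
    t=np.radians(th); return [HEAD[0]-f*np.cos(t)+l*np.sin(t),HEAD[1]-f*np.sin(t)-l*np.cos(t),z]
E
python3 -c "
from h import *
print(drop_tcp(.2)); wplan(([.50,-.10,.23],.96))"
```

```text
[np.float64(0.523951182649533), np.float64(0.1623844460053805), 0.2]
dp [ 0.0765 -0.1458  0.0125] twist [ 0.3828  0.0015 -0.8804]
```

apply_moves --dp '[[0.01,-0.018,0.001],[0.019,-0.036,0.003],[0.029,-0.055,0.005],[0.038,-0.073,0.006],[0.048,-0.091,0.008],[0.057,-0.11,0.009],[0.067,-0.128,0.011],[0.0765,-0.146,0.0125]]' --twist '[[0.048,0,-0.11],[0.096,0,-0.22],[0.1435,0.0005,-0.33],[0.1915,0.001,-0.44],[0.239,0.001,-0.55],[0.287,0.001,-0.66],[0.335,0.0015,-0.77],[0.383,0.0015,-0.88]]' --fingers '[-1,-1,-1,-1,-1,-1,-1,-1]'

```text
clock: 21.8
eef_pos: [0.5009, -0.0989, 0.2311]
ee_rot: [-0.122, 0.778, 0.595, 0.162]
contact_force: [0.5, 0.9, -2.8]
grip_width: 0.163
grasp_force: 59.9
```

```bash
python3 -c "
from h import *
s=get_state();y=np.arctan2(*rot(s)[[1,0],0]);print(np.degrees(y),s['eef_pos']);a=np.radians(90.3)-y; wplan((drop_tcp(.2),a))"
```

```text
74.89634334799189 [ 0.50090748 -0.09886928  0.23114409]
dp [ 0.2247 -0.0464  0.1309] twist [ 0.1067  0.0011 -0.2468]
```

apply_moves --dp '[[0.028,-0.006,0.016],[0.056,-0.012,0.033],[0.084,-0.0175,0.049],[0.112,-0.023,0.065],[0.14,-0.029,0.082],[0.168,-0.035,0.098],[0.225,-0.0465,0.131],[0.225,-0.0465,0.131]]' --twist '[[0.05,0,-0.115],[0.107,0.001,-0.247],[0.107,0.001,-0.247],[0.107,0.001,-0.247],[0.107,0.001,-0.247],[0.107,0.001,-0.247],[0.107,0.001,-0.247],[0.107,0.001,-0.247]]' --fingers '[-1,-1,-1,-1,-1,-1,-1,-1]'

```text
clock: 22.47
eef_pos: [0.5248, 0.1651, 0.1999]
ee_rot: [-0.142, 0.692, 0.693, 0.145]
contact_force: [-0.4, 0.6, -2.3]
grip_width: 0.168
grasp_force: 59.9
```

```bash
python3 -c "
from h import *
s,c,im,d,P=look('w16'); held(s,P,d); wplan((drop_tcp(.2),0),(drop_tcp(.09),0),(drop_tcp(.070),0))"
```

```text
[0.5248 0.1651 0.1999] F [-0.4  0.6 -2.3] yaw 90.1 j6 -0.23 t 22.4667
plane [-0.07  -0.01  -0.003]
ring fwd/left of TCP [ 0.0947 -0.0002] 0.0341 top z rel -0.0077 slope 0.012 world yaw x 90.1
dp [-0.0048 -0.0002 -0.0026] twist [ 0.  0. -0.]
dp [-0.0487 -0.0005  0.0982] twist [ 0.  0. -0.]
dp [-0.0567 -0.0005  0.1166] twist [ 0.  0. -0.]
```

apply_moves --dp '[[-0.018,0,0.03],[-0.034,0,0.065],[-0.0487,-0.0005,0.098],[-0.051,-0.0005,0.105],[-0.054,-0.0005,0.111],[-0.0567,-0.0005,0.1165],[-0.0567,-0.0005,0.1165],[-0.0567,-0.0005,0.1165]]' --twist '[[0,0,0],[0,0,0],[0,0,0],[0,0,0],[0,0,0],[0,0,0],[0,0,0],[0,0,0]]' --fingers '[-1,-1,-1,-1,-1,-1,-1,-1]'

```text
clock: 23.18
eef_pos: [0.5268, 0.1558, 0.073]
ee_rot: [-0.141, 0.693, 0.692, 0.147]
contact_force: [-0.1, -0.1, -2.4]
grip_width: 0.163
grasp_force: 59.9
```

apply_moves --dp '[[0,0,0],[0,0,0],[0,0,0],[0,0,0],[0,0,0]]' --twist '[[0,0,0],[0,0,0],[0,0,0],[0,0,0],[0,0,0]]' --fingers '[-0.5,-0.3,-0.2,-0.2,-0.2]'

```text
clock: 23.6
eef_pos: [0.5257, 0.1558, 0.0718]
ee_rot: [-0.142, 0.693, 0.692, 0.146]
contact_force: [-0.2, -0.9, -0.6]
grip_width: 0.398
grasp_force: 0.0
```

```bash
python3 -c "
from h import *
p=get_state()['eef_pos'];wplan((p+[0,0,.12],0))"
```

```text
dp [ 0.0478  0.0007 -0.1101] twist [ 0.  0. -0.]
```

apply_moves --dp '[[0.016,0,-0.037],[0.032,0,-0.074],[0.05,0,-0.115],[0.064,0,-0.147],[0.064,0,-0.147],[0.064,0,-0.147],[0.064,0,-0.147],[0.064,0,-0.147]]' --twist '[[0,0,0],[0,0,0],[0,0,0],[0,-0.12,0],[0,-0.24,0],[0,-0.36,0],[0,-0.41,0],[0,-0.41,0]]' --fingers '[-0.2,-0.2,-0.2,0,0,0,0,0]'

```text
clock: 24.27
eef_pos: [0.5244, 0.1579, 0.2324]
ee_rot: [0.003, 0.707, 0.707, 0.002]
contact_force: [0.9, 0.9, -0.5]
grip_width: 0.503
grasp_force: 0.0
```

```bash
cat > find.py <<'E'
from h import *
def chestlook(nm):
    s,c,im,d,P=look(nm); Q=P-CO;X=Q@CX;Y=Q@CY;Z=P[...,2]
    m=(d>0)&(X>-.09)&(X<.07)&(Y>-.135)&(Y<.135)&(Z>.052)&(Z<.09)
    for y in np.arange(-.13,.135,.02):
        k=m&(abs(Y-y)<.01)
        if k.sum()>10: print(round(y,3),k.sum(),np.percentile(X[k],[2,50,98]).round(3),np.median(Z[k]).round(4))
def sockets(nm):
    c=calibration('top');im,d=get_image('top');cv2.imwrite(f'pics/{nm}.png',im);d=cv2.medianBlur(d,3);P=cloud(c,d)
    hsv=cv2.cvtColor(im,cv2.COLOR_BGR2HSV)
    m=((P[...,2]>.022)&(P[...,2]<.05)&(P[...,0]>.3)&(P[...,0]<.8)&(P[...,1]<.03)&(P[...,1]>-.17)).astype(np.uint8)
    n,l,st,_=cv2.connectedComponentsWithStats(m)
    for i in range(1,n):
        if 30<st[i,4]<400:
            k=l==i;(x,y),r=cv2.minEnclosingCircle(P[k][:,:2].astype(np.float32)); print("px",st[i,:2]+st[i,2:4]//2,"n",st[i,4],"pos",round(x,4),round(y,4),"r",round(r,4),"z",np.percentile(P[k][:,2],90).round(4),"sat",np.median(hsv[k][:,1]))
E
python3 -c "
from find import *
chestlook('w17');sockets('t2')"
```

```text
[0.5244 0.1579 0.2324] F [ 0.9  0.9 -0.5] yaw 90.0 j6 0.09 t 24.2667
-0.11 248 [-0.026 -0.015 -0.004] 0.0652
-0.09 273 [-0.024 -0.016 -0.006] 0.0652
-0.07 263 [-0.026 -0.018 -0.01 ] 0.0652
-0.05 273 [-0.027 -0.019 -0.012] 0.0651
-0.03 285 [-0.028 -0.021 -0.013] 0.0653
-0.01 309 [-0.03  -0.022 -0.015] 0.0651
0.01 323 [-0.032 -0.024 -0.016] 0.0652
0.03 633 [-0.054 -0.027 -0.001] 0.0613
0.05 448 [-0.06  -0.028  0.005] 0.0612
0.07 683 [-0.058 -0.029  0.003] 0.0611
0.09 409 [-0.044 -0.029 -0.01 ] 0.0613
px [296 150] n 271 pos 0.7218 -0.1574 r 0.0327 z 0.0348 sat 1.0
px [266 172] n 58 pos 0.6515 -0.0747 r 0.0108 z 0.0333 sat 11.0
px [268 224] n 108 pos 0.5153 -0.0896 r 0.0144 z 0.0375 sat 13.5
px [267 254] n 82 pos 0.4407 -0.0918 r 0.0125 z 0.0352 sat 15.0
px [239 263] n 82 pos 0.4125 -0.0246 r 0.0124 z 0.0354 sat 218.5
px [291 298] n 78 pos 0.3381 -0.1615 r 0.0123 z 0.0351 sat 125.5
```

The ratchet lies flat in the tray, with its bar top at z 65 mm and ring top at 61 mm. The sockets have not moved, so next I'll fetch socket4.

```bash
python3 -c "
from h import *
plan(([.515,-.0893,.16],176)); c=calibration('top')
im=cv2.imread('pics/t2.png');h=cv2.cvtColor(im,cv2.COLOR_BGR2HSV);m=((h[...,0]>45)&(h[...,0]<80)&(h[...,1]>120)).astype(np.uint8)
v,u=np.nonzero(m);print(u.min(),u.max(),v.min(),v.max());cc=cv2.minEnclosingCircle(np.c_[u,v].astype(np.float32));print(cc,ray(c,cc[0],0)[0],ray(c,[[247,v.max()]],0))"
```

```text
dp [-0.2458 -0.0091  0.0711] twist [ 0.0041  0.0026 -1.5028] deg/7.16 12.0 n 6.1
230 394 122 300
((296.40509033203125, 202.43377685546875), 97.59596252441406) [ 0.58251703 -0.16308412  0.        ] [[ 0.32232876 -0.05203924  0.        ]]
```

apply_moves --dp '[[-0.04,0,0],[-0.08,0,0],[-0.12,0,0.02],[-0.16,0,0.03],[-0.2,-0.005,0.05],[-0.246,-0.009,0.07],[-0.246,-0.009,0.07],[-0.246,-0.009,0.07]]' --twist '[[0.004,0.003,-0.12],[0.004,0.003,-0.24],[0.004,0.003,-0.36],[0.004,0.003,-0.49],[0.004,0.003,-0.61],[0.004,0.003,-0.74],[0.004,0.003,-0.86],[0.004,0.003,-0.98]]' --fingers '[0.2,0.2,0.2,0.2,0.2,0.2,0.2,0.2]'

```text
clock: 25.03
eef_pos: [0.5126, -0.0945, 0.1584]
ee_rot: [-0.002, 0.315, 0.949, 0.0]
contact_force: [0.1, 0.3, 0.5]
grip_width: 0.604
grasp_force: 0.0
```

apply_moves --dp '[[0,0,0],[0,0,0],[0,0,0],[0,0,0],[0,0,0],[0,0,0]]' --twist '[[0,0,-0.12],[0,0,-0.24],[0,0,-0.36],[0,0,-0.48],[0,0,-0.52],[0,0,-0.52]]' --fingers '[0.2,0.2,0.2,0.2,0.2,0.2]'

```text
clock: 25.53
eef_pos: [0.5146, -0.0908, 0.1612]
ee_rot: [-0.0, 0.061, 0.998, 0.001]
contact_force: [0.1, 0.5, 0.3]
grip_width: 0.601
grasp_force: 0.0
```

```bash
cat >> find.py <<'E'
def wsock(nm,xy,h):
    s,c,im,d,P=look(nm)
    r=np.hypot(P[...,0]-xy[0],P[...,1]-xy[1]); m=(d>0)&(r<.03)&(abs(P[...,2]-h)<.004)
    (x,y),R=cv2.minEnclosingCircle(P[m][:,:2].astype(np.float32)); a=circ(P[m][:,:2])[0]; print("sock",round(x,4),round(y,4),round(R,4),"mean",P[m][:,:2].mean(0).round(4),"n",m.sum()); return x,y
E
python3 -c "
from find import *
plan(([.515,-.0893,.16],176));x,y=wsock('w18',(.515,-.0893),.038);plan(([x,y,.034],176))
v=cv2.imread('pics/w18.png')
s=get_state();c=calibration('wrist');im,d=get_image('wrist');P=cloud(c,d);h=cv2.cvtColor(im,cv2.COLOR_BGR2HSV);m=(h[...,0]>45)&(h[...,0]<80)&(h[...,1]>120)&(d>0)&(P[...,2]<.02);q=P[m];print('funnel low pts',len(q),q.min(0),q.max(0))"
```

```text
dp [-0.0002  0.0015  0.0012] twist [ 0.0016 -0.0004 -0.0523] deg/7.16 0.4 n 0.0
[ 0.5146 -0.0908  0.1612] F [0.1 0.5 0.3] yaw 173.0 j6 -1.84 t 25.5333
sock 0.5157 -0.0903 0.0145 mean [ 0.5151 -0.0902] n 712
dp [-0.001   0.0004  0.1273] twist [ 0.0014 -0.0004 -0.0536] deg/7.16 0.4 n 3.1
funnel low pts 228 [ 0.7160019  -0.06891806  0.01021382] [ 0.76063926 -0.04799942  0.01996317]
```

apply_moves --dp '[[-0.001,0.0005,0.03],[-0.001,0.0005,0.07],[-0.001,0.0005,0.11],[-0.001,0.0005,0.128],[-0.001,0.0005,0.128],[-0.001,0.0005,0.128],[-0.001,0.0005,0.128],[-0.001,0.0005,0.128]]' --twist '[[0,0,-0.053],[0,0,-0.053],[0,0,-0.053],[0,0,-0.053],[0,0,-0.053],[0,0,-0.053],[0,0,-0.053],[0,0,-0.053]]' --fingers '[0.2,0.2,0.2,0.2,0.2,0.2,-1,-1]' --newtons 25

```text
clock: 26.3
eef_pos: [0.518, -0.0904, 0.036]
ee_rot: [0.002, 0.034, 0.999, -0.001]
contact_force: [-1.2, 0.5, 0.2]
grip_width: 0.493
grasp_force: 0.0
```

apply_moves --dp '[[0,0,0],[0,0,0],[0,0,0],[0,0,0],[0,0,-0.04],[0,0,-0.08],[0,0,-0.12],[0,0,-0.15]]' --twist '[[0,0,0],[0,0,0],[0,0,0],[0,0,0],[0,0,0],[0,0,0],[0,0,0],[0,0,0]]' --fingers '[-1,-1,-1,-1,-1,-1,-1,-1]'

```text
clock: 26.97
eef_pos: [0.5167, -0.0897, 0.1868]
ee_rot: [0.001, 0.034, 0.999, -0.0]
contact_force: [0.1, -0.4, -1.1]
grip_width: 0.301
grasp_force: 25.0
```

```bash
python3 -c "
from find import *
p=ch(.035,.03,0);print(p);plan(([p[0],p[1],.19],176),([p[0],p[1],.076],176))"
```

```text
[0.58730744 0.22048544 0.        ]
dp [-0.0495  0.3143 -0.0032] twist [-0.0005  0.0028  0.0023] deg/7.16 0.0 n 7.6
dp [-0.0492  0.3143  0.1108] twist [-0.0005  0.0028  0.0023] deg/7.16 0.0 n 8.1
```

```bash
python3 -c "
from find import *
p=ch(.025,.035,0);print(p);plan(([p[0],p[1],.19],176),([p[0],p[1],.076],176))"
```

```text
[0.57768058 0.22617083 0.        ]
dp [-0.0395  0.3193 -0.0032] twist [-0.0005  0.0028  0.0023] deg/7.16 0.0 n 7.7
dp [-0.0392  0.3194  0.1108] twist [-0.0005  0.0028  0.0023] deg/7.16 0.0 n 8.2
```

apply_moves --dp '[[-0.004,0.04,-0.003],[-0.009,0.08,-0.003],[-0.014,0.12,-0.003],[-0.019,0.16,-0.003],[-0.024,0.2,-0.003],[-0.029,0.24,-0.003],[-0.034,0.28,-0.003],[-0.0395,0.319,-0.003]]' --twist '[[0,0.003,0.002],[0,0.003,0.002],[0,0.003,0.002],[0,0.003,0.002],[0,0.003,0.002],[0,0.003,0.002],[0,0.003,0.002],[0,0.003,0.002]]' --fingers '[-1,-1,-1,-1,-1,-1,-1,-1]'

```text
clock: 27.63
eef_pos: [0.5767, 0.2282, 0.1864]
ee_rot: [-0.002, 0.035, 0.999, 0.0]
contact_force: [0.4, -0.0, -1.4]
grip_width: 0.305
grasp_force: 25.0
```

apply_moves --dp '[[0,0,0],[0,0,0.03],[0,0,0.07],[0,0,0.1],[0,0,0.11],[0,0,0.114],[0,0,0.114],[0,0,0.114]]' --twist '[[0,0,0],[0,0,0],[0,0,0],[0,0,0],[0,0,0],[0,0,0],[0,0,0],[0,0,0]]' --fingers '[-1,-1,-1,-1,-1,-1,-1,-1]'

```text
clock: 28.3
eef_pos: [0.5771, 0.2259, 0.0733]
ee_rot: [-0.001, 0.035, 0.999, 0.0]
contact_force: [0.4, 0.4, 0.1]
grip_width: 0.302
grasp_force: 25.0
```

apply_moves --dp '[[0,0,0],[0,0,0],[0,0,0],[0,0,-0.02],[0,0,-0.06],[0,0,-0.1],[0,0,-0.12],[0,0,-0.12]]' --twist '[[0,0,0],[0,0,0],[0,0,0],[0,0,0],[0,0,0],[0,0,0],[0,0,0],[0,0,0]]' --fingers '[-0.2,-0.1,-0.1,-0.1,-0.1,-0.1,-0.1,-0.1]'

```text
clock: 28.97
eef_pos: [0.5806, 0.2267, 0.2]
ee_rot: [0.004, 0.035, 0.999, 0.002]
contact_force: [0.2, 0.2, 0.6]
grip_width: 0.451
grasp_force: 0.0
```

```bash
python3 -c "
from find import *
chestlook('w19');sockets('t3');plan(([.441,-.092,.16],176))"
```

```text
[0.5806 0.2267 0.2   ] F [0.2 0.2 0.6] yaw 176.0 j6 -1.31 t 28.9667
-0.11 430 [-0.026 -0.016 -0.005] 0.0652
-0.09 450 [-0.024 -0.017 -0.006] 0.0652
-0.07 410 [-0.026 -0.018 -0.01 ] 0.0652
-0.05 421 [-0.028 -0.02  -0.012] 0.0652
-0.03 417 [-0.029 -0.022 -0.013] 0.0652
-0.01 420 [-0.03  -0.023 -0.015] 0.0653
0.01 426 [-0.032 -0.025 -0.016] 0.0652
0.03 1410 [-0.053 -0.005  0.033] 0.0618
0.05 781 [-0.06  -0.     0.031] 0.0615
0.07 766 [-0.058 -0.029  0.002] 0.0612
0.09 397 [-0.044 -0.029 -0.011] 0.0613
px [296 151] n 268 pos 0.7191 -0.1575 r 0.0353 z 0.0346 sat 1.0
px [266 172] n 58 pos 0.6514 -0.075 r 0.0111 z 0.033 sat 12.0
px [267 254] n 82 pos 0.4406 -0.0918 r 0.0126 z 0.0352 sat 14.0
px [239 263] n 83 pos 0.4123 -0.024 r 0.0129 z 0.035 sat 219.0
px [292 298] n 75 pos 0.338 -0.1617 r 0.0124 z 0.0348 sat 124.0
dp [ 0.1141 -0.3268  0.0335] twist [ 0.0007 -0.0009  0.0003] deg/7.16 0.0 n 8.3
```

apply_moves --dp '[[0.015,-0.038,0],[0.03,-0.078,0],[0.045,-0.117,0],[0.06,-0.156,0],[0.075,-0.195,0.01],[0.09,-0.234,0.02],[0.104,-0.28,0.03],[0.114,-0.327,0.034]]' --twist '[[0,0,0],[0,0,0],[0,0,0],[0,0,0],[0,0,0],[0,0,0],[0,0,0],[0,0,0]]' --fingers '[0.1,0.1,0.1,0.1,0.1,0.1,0.1,0.1]'

```text
clock: 29.73
eef_pos: [0.4425, -0.0757, 0.1575]
ee_rot: [-0.004, 0.034, 0.999, 0.001]
contact_force: [0.5, 0.0, 0.2]
grip_width: 0.549
grasp_force: 0.0
```

apply_moves --dp '[[0,0,0],[0,0,0],[0,0,0]]' --twist '[[0,0,0],[0,0,0],[0,0,0]]' --fingers '[0.1,0.1,0.1]'

```text
clock: 29.98
eef_pos: [0.4451, -0.0749, 0.1595]
ee_rot: [-0.003, 0.035, 0.999, 0.001]
contact_force: [0.0, 0.2, -0.2]
grip_width: 0.548
grasp_force: 0.0
```

```bash
python3 -c "
from find import *
x,y=wsock('w20',(.4402,-.0917),.034);plan(([x,y,.033],176))"
```

```text
[ 0.4451 -0.0749  0.1595] F [ 0.   0.2 -0.2] yaw 176.0 j6 -1.92 t 29.9833
sock 0.4405 -0.0923 0.0127 mean [ 0.44   -0.0923] n 580
dp [ 0.0031 -0.0184  0.1269] twist [ 0.0012 -0.0045  0.0013] deg/7.16 0.0 n 3.1
```

apply_moves --dp '[[0.003,-0.018,0.01],[0.003,-0.018,0.05],[0.003,-0.018,0.09],[0.003,-0.018,0.12],[0.003,-0.018,0.127],[0.003,-0.018,0.127],[0.003,-0.018,0.127],[0.003,-0.018,0.127]]' --twist '[[0.001,-0.0045,0],[0.001,-0.0045,0],[0.001,-0.0045,0],[0.001,-0.0045,0],[0.001,-0.0045,0],[0.001,-0.0045,0],[0.001,-0.0045,0],[0.001,-0.0045,0]]' --fingers '[0.1,0.1,0.1,0.1,0.1,0.1,-1,-1]'

```text
clock: 30.7
eef_pos: [0.4431, -0.0934, 0.0359]
ee_rot: [0.003, 0.034, 0.999, -0.001]
contact_force: [0.4, -0.4, -0.1]
grip_width: 0.446
grasp_force: 0.0
```

apply_moves --dp '[[0,0,0],[0,0,0],[0,0,0],[0,0,0],[0,0,-0.04],[0,0,-0.08],[0,0,-0.12],[0,0,-0.16]]' --twist '[[0,0,0],[0,0,0],[0,0,0],[0,0,0],[0,0,0],[0,0,0],[0,0,0],[0,0,0]]' --fingers '[-1,-1,-1,-1,-1,-1,-1,-1]'

```text
clock: 31.37
eef_pos: [0.4403, -0.0928, 0.1956]
ee_rot: [0.001, 0.035, 0.999, -0.0]
contact_force: [-0.1, 0.4, -1.8]
grip_width: 0.269
grasp_force: 25.0
```

```bash
python3 -c "
from find import *
p=ch(.025,-.03,0);plan(([p[0],p[1],.19],176),([p[0],p[1],.075],176))"
```

```text
dp [-0.1148  0.2627  0.0056] twist [-0.0007  0.0013  0.0001] deg/7.16 0.0 n 6.9
dp [-0.1147  0.2628  0.1206] twist [-0.0007  0.0013  0.0001] deg/7.16 0.0 n 7.5
```

apply_moves --dp '[[-0.016,0.037,0.006],[-0.032,0.074,0.006],[-0.048,0.11,0.006],[-0.064,0.147,0.006],[-0.08,0.184,0.006],[-0.1,0.225,0.006],[-0.115,0.2625,0.006],[-0.115,0.2625,0.006]]' --twist '[[0,0,0],[0,0,0],[0,0,0],[0,0,0],[0,0,0],[0,0,0],[0,0,0],[0,0,0]]' --fingers '[-1,-1,-1,-1,-1,-1,-1,-1]'

```text
clock: 32.03
eef_pos: [0.5754, 0.1658, 0.1878]
ee_rot: [0.001, 0.032, 0.999, 0.001]
contact_force: [-0.1, 0.1, -1.3]
grip_width: 0.265
grasp_force: 25.0
```

```bash
python3 -c "
from find import *
p=ch(.025,-.03,0);plan(([p[0],p[1],.075],176))"
```

```text
dp [ 0.0023 -0.0047  0.1128] twist [0.0011 0.0027 0.005 ] deg/7.16 0.0 n 2.7
```

apply_moves --dp '[[0.001,-0.003,0],[0.001,-0.003,0.03],[0.001,-0.003,0.07],[0.001,-0.003,0.1],[0.001,-0.003,0.109],[0.001,-0.003,0.112],[0.001,-0.003,0.113],[0.001,-0.003,0.113]]' --twist '[[0,0,0],[0,0,0],[0,0,0],[0,0,0],[0,0,0],[0,0,0],[0,0,0],[0,0,0]]' --fingers '[-1,-1,-1,-1,-1,-1,-1,-1]'

```text
clock: 32.7
eef_pos: [0.5733, 0.157, 0.0759]
ee_rot: [0.002, 0.035, 0.999, -0.0]
contact_force: [-0.7, 0.2, -0.7]
grip_width: 0.269
grasp_force: 25.0
```

apply_moves --dp '[[0,0,0],[0,0,0],[0,0,0],[0,0,-0.02],[0,0,-0.06],[0,0,-0.1],[0,0,-0.12],[0,0,-0.12]]' --twist '[[0,0,0],[0,0,0],[0,0,0],[0,0,0],[0,0,0],[0,0,0],[0,0,0],[0,0,0]]' --fingers '[-0.25,-0.15,-0.15,-0.15,-0.15,-0.15,-0.15,-0.15]'

```text
clock: 33.37
eef_pos: [0.5762, 0.1584, 0.2022]
ee_rot: [0.007, 0.035, 0.999, 0.0]
contact_force: [0.4, 0.1, 0.1]
grip_width: 0.423
grasp_force: 0.0
```

```bash
python3 -c "
from find import *
chestlook('w21');sockets('t4');plan(([.651,-.0747,.16],176))"
```

```text
[0.5762 0.1584 0.2022] F [0.4 0.1 0.1] yaw 176.0 j6 -1.42 t 33.3667
-0.11 421 [-0.026 -0.015 -0.004] 0.0653
-0.09 432 [-0.024 -0.017 -0.007] 0.0651
-0.07 420 [-0.026 -0.019 -0.01 ] 0.0652
-0.05 570 [-0.027 -0.017  0.03 ] 0.0652
-0.03 959 [-0.029  0.012  0.034] 0.0659
-0.01 414 [-0.031 -0.023 -0.015] 0.0652
0.01 432 [-0.032 -0.025 -0.016] 0.0652
0.03 1536 [-0.054  0.002  0.034] 0.0618
0.05 700 [-0.06  -0.002  0.031] 0.0614
0.07 863 [-0.058 -0.029  0.002] 0.061
0.09 378 [-0.044 -0.03  -0.011] 0.0612
px [296 151] n 263 pos 0.7206 -0.1588 r 0.0337 z 0.0347 sat 1.0
px [266 172] n 58 pos 0.6513 -0.0747 r 0.0109 z 0.0328 sat 12.0
px [239 263] n 82 pos 0.4125 -0.0247 r 0.0124 z 0.0348 sat 236.0
px [292 298] n 75 pos 0.3381 -0.1617 r 0.0123 z 0.0351 sat 125.0
dp [-0.0937 -0.2268  0.0364] twist [-0.0004  0.0039  0.0004] deg/7.16 0.0 n 5.9
```

apply_moves --dp '[[0,-0.04,0],[0,-0.08,0],[0,-0.12,0],[0,-0.16,0],[-0.02,-0.19,0],[-0.05,-0.215,0.015],[-0.08,-0.227,0.03],[-0.0935,-0.227,0.036]]' --twist '[[0,0.004,0],[0,0.004,0],[0,0.004,0],[0,0.004,0],[0,0.004,0],[0,0.004,0],[0,0.004,0],[0,0.004,0]]' --fingers '[0,0,0,0,0,0,0,0]'

```text
clock: 34.13
eef_pos: [0.6501, -0.078, 0.1544]
ee_rot: [-0.004, 0.037, 0.999, 0.0]
contact_force: [-0.7, -0.4, -0.4]
grip_width: 0.498
grasp_force: 0.0
```

apply_moves --dp '[[0,0,0],[0,0,0],[0,0,0]]' --twist '[[0,0,0],[0,0,0],[0,0,0]]' --fingers '[0,0,0]'

```text
clock: 34.38
eef_pos: [0.6491, -0.0743, 0.1582]
ee_rot: [-0.002, 0.034, 0.999, -0.0]
contact_force: [-0.3, 0.7, -0.4]
grip_width: 0.5
grasp_force: 0.0
```

```bash
python3 -c "
from find import *
x,y=wsock('w22',(.6508,-.0747),.032);plan(([x,y,.031],176))"
```

```text
[ 0.6491 -0.0743  0.1582] F [-0.3  0.7 -0.4] yaw 176.1 j6 -1.79 t 34.3833
sock 0.6517 -0.0752 0.0108 mean [ 0.651  -0.0752] n 411
dp [-0.0029 -0.0007  0.1279] twist [-0.0005 -0.0034  0.001 ] deg/7.16 0.0 n 3.1
```

apply_moves --dp '[[-0.0025,-0.0005,0.03],[-0.0025,-0.0005,0.07],[-0.0025,-0.0005,0.1],[-0.0025,-0.0005,0.12],[-0.0025,-0.0005,0.127],[-0.0025,-0.0005,0.127],[-0.0025,-0.0005,0.127],[-0.0025,-0.0005,0.127]]' --twist '[[0,-0.003,0],[0,-0.003,0],[0,-0.003,0],[0,-0.003,0],[0,-0.003,0],[0,-0.003,0],[0,-0.003,0],[0,-0.003,0]]' --fingers '[0,0,0,0,0,0,-1,-1]'

```text
clock: 35.1
eef_pos: [0.6539, -0.076, 0.0348]
ee_rot: [0.002, 0.035, 0.999, -0.001]
contact_force: [0.6, 0.4, -0.1]
grip_width: 0.395
grasp_force: 0.0
```

apply_moves --dp '[[0,0,0],[0,0,0],[0,0,0],[0,0,0],[0,0,-0.04],[0,0,-0.08],[0,0,-0.12],[0,0,-0.16]]' --twist '[[0,0,0],[0,0,0],[0,0,0],[0,0,0],[0,0,0],[0,0,0],[0,0,0],[0,0,0]]' --fingers '[-1,-1,-1,-1,-1,-1,-1,-1]'

```text
clock: 35.77
eef_pos: [0.6518, -0.0755, 0.1936]
ee_rot: [-0.0, 0.035, 0.999, -0.0]
contact_force: [1.5, -1.0, -0.4]
grip_width: 0.228
grasp_force: 25.0
```

```bash
python3 -c "
from find import *
p=ch(.025,-.095,0);plan(([p[0],p[1],.19],176),([p[0],p[1],.074],176))"
```

```text
dp [0.0949 0.1658 0.0035] twist [-0.0006 -0.0002  0.0002] deg/7.16 0.0 n 4.6
dp [0.0949 0.1659 0.1195] twist [-0.0006 -0.0002  0.0002] deg/7.16 0.0 n 5.4
```

First -x, then +y, to keep clear of the door.

apply_moves --dp '[[0.035,0,0.003],[0.07,0.015,0.003],[0.09,0.05,0.003],[0.095,0.09,0.003],[0.095,0.13,0.003],[0.095,0.166,0.003],[0.095,0.166,0.003],[0.095,0.166,0.003]]' --twist '[[0,0,0],[0,0,0],[0,0,0],[0,0,0],[0,0,0],[0,0,0],[0,0,0],[0,0,0]]' --fingers '[-1,-1,-1,-1,-1,-1,-1,-1]'

```text
clock: 36.43
eef_pos: [0.5687, 0.0981, 0.1889]
ee_rot: [0.0, 0.033, 0.999, -0.001]
contact_force: [-0.1, -0.5, -0.2]
grip_width: 0.225
grasp_force: 25.0
```

```bash
python3 -c "
from find import *
p=ch(.025,-.095,0);plan(([p[0],p[1],.074],176))"
```

```text
dp [ 1.000e-04 -1.500e-03  1.149e-01] twist [-0.001   0.0005  0.0036] deg/7.16 0.0 n 2.8
```

apply_moves --dp '[[0,0,0],[0,0,0.03],[0,0,0.07],[0,0,0.1],[0,0,0.11],[0,0,0.113],[0,0,0.1145],[0,0,0.1145]]' --twist '[[0,0,0],[0,0,0],[0,0,0],[0,0,0],[0,0,0],[0,0,0],[0,0,0],[0,0,0]]' --fingers '[-1,-1,-1,-1,-1,-1,-1,-1]'

```text
clock: 37.1
eef_pos: [0.5706, 0.0959, 0.0762]
ee_rot: [0.002, 0.035, 0.999, -0.0]
contact_force: [-0.1, 0.1, 0.6]
grip_width: 0.226
grasp_force: 25.0
```

apply_moves --dp '[[0,0,0],[0,0,0],[0,0,0],[0,0,-0.02],[0,0,-0.06],[0,0,-0.1],[0,0,-0.14],[0,0,-0.14]]' --twist '[[0,0,0],[0,0,0],[0,0,0],[0,0,0],[0,0,0],[0,0,0],[0,0,0],[0,0,0]]' --fingers '[-0.35,-0.25,-0.25,-0.25,-0.25,-0.25,-0.25,-0.25]'

```text
clock: 37.77
eef_pos: [0.5739, 0.0967, 0.2251]
ee_rot: [0.009, 0.035, 0.999, -0.0]
contact_force: [0.2, -0.1, 0.2]
grip_width: 0.374
grasp_force: 0.0
```

```bash
python3 -c "
from find import *
chestlook('w23');sockets('t5');plan(([.50,.1,.36],86),([.66,.188,.36],86))"
```

```text
[0.5739 0.0967 0.2251] F [ 0.2 -0.1  0.2] yaw 176.0 j6 -1.53 t 37.7667
-0.11 478 [-0.026 -0.012  0.031] 0.0653
-0.09 720 [-0.024 -0.009  0.034] 0.0656
-0.07 365 [-0.026 -0.019 -0.01 ] 0.0652
-0.05 561 [-0.027 -0.015  0.031] 0.0653
-0.03 803 [-0.028  0.011  0.034] 0.0662
-0.01 369 [-0.03  -0.023 -0.015] 0.0652
0.01 381 [-0.032 -0.024 -0.016] 0.0651
0.03 1492 [-0.054  0.008  0.034] 0.0618
0.05 598 [-0.06  -0.002  0.031] 0.0614
0.07 831 [-0.057 -0.028  0.002] 0.061
0.09 323 [-0.043 -0.029 -0.012] 0.0613
px [296 150] n 266 pos 0.7217 -0.1573 r 0.0328 z 0.035 sat 1.0
px [239 263] n 82 pos 0.4124 -0.0246 r 0.0124 z 0.0355 sat 235.5
px [292 298] n 75 pos 0.3381 -0.1617 r 0.0123 z 0.0349 sat 68.0
dp [ 0.0696 -0.0016 -0.143 ] twist [0.0046 0.0054 1.5713] deg/7.16 12.6 n 3.8
dp [-0.0839  0.0972 -0.142 ] twist [0.0046 0.0054 1.5713] deg/7.16 12.6 n 4.6
```

View pics/w23.png

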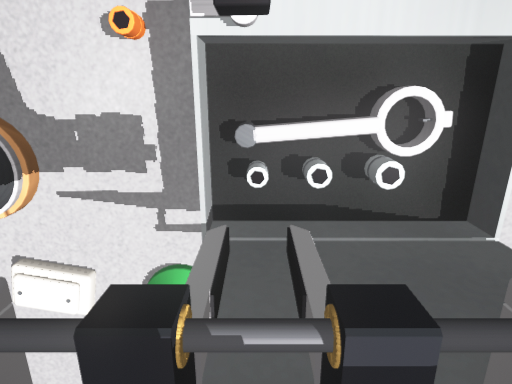

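The wrist view shows the ratchet flat, at (245,133) to (410,120), and three sockets standing beside it at (257,173), (319,172) and (386,172). Only the orange and pink look-alikes are left on the bench. Next is shutting the door.

apply_moves --dp '[[0.02,0,-0.04],[0.035,0,-0.08],[0.05,0,-0.12],[0.05,0,-0.143],[0,0.03,-0.143],[-0.04,0.06,-0.143],[-0.08,0.095,-0.143],[-0.08,0.095,-0.143]]' --twist '[[0.004,0.005,0.12],[0.004,0.005,0.24],[0.004,0.005,0.36],[0.004,0.005,0.48],[0.004,0.005,0.6],[0.004,0.005,0.73],[0.004,0.005,0.85],[0.004,0.005,0.98]]' --fingers '[-0.4,-0.4,-0.4,-0.4,-0.4,-0.4,-0.4,-0.4]'

```text
clock: 38.53
eef_pos: [0.6564, 0.1871, 0.355]
ee_rot: [-0.003, 0.502, 0.865, -0.003]
contact_force: [0.7, -0.6, 0.2]
grip_width: 0.302
grasp_force: 0.0
```

apply_moves --dp '[[0,0,0],[0,0,0],[0,0,0],[0,0,0],[0,0,0],[0,0,0],[0,0,0]]' --twist '[[0,0,0.12],[0,0,0.24],[0,0,0.36],[0,0,0.48],[0,0,0.59],[0,0,0.59],[0,0,0.59]]' --fingers '[-0.4,-0.4,-0.4,-0.4,-0.4,-0.4,-0.4]'

```text
clock: 39.12
eef_pos: [0.6549, 0.1859, 0.3555]
ee_rot: [-0.002, 0.728, 0.685, -0.004]
contact_force: [-0.7, -0.1, 1.0]
grip_width: 0.298
grasp_force: 0.0
```

```bash
python3 -c "
from h import *
s,c,im,d,P=look('w24');Q=P-CO;X=Q@CX;Y=Q@CY;Z=P[...,2]
m=(d>0)&(Z>.225)&(Z<.265)&(abs(Y)<.06)&(X>.1)&(X<.14)
if m.sum(): print('bar',m.sum(),np.percentile(X[m],[2,50,98]),Y[m].min(),Y[m].max(),'z',np.percentile(Z[m],[50,98]),P[m].mean(0))
k=(d>0)&(Z>.255)&(Z<.285)&(abs(Y)<.1)&(X>.05)&(X<.12); print('edge',k.sum(),np.percentile(X[k],[2,50,98]),np.percentile(Z[k],[50,98]))
plan(([.6715,.1825,.30],86),([.6715,.1825,.25],86))"
```

```text
[0.6549 0.1859 0.3555] F [-0.7 -0.1  1. ] yaw 86.5 j6 0.17 t 39.1167
bar 1629 [0.10167438 0.1274478  0.13548056] -0.047053147225651855 0.04946934263820134 z [0.24645166 0.248387  ] [0.67500156 0.19431884 0.2463466 ]
edge 2173 [0.08426605 0.08790081 0.09052713] [0.27071196 0.27143232]
dp [-0.0023  0.0171  0.0558] twist [-0.0078  0.0023  0.0087] deg/7.16 0.1 n 1.4
dp [-0.0021  0.0175  0.1058] twist [-0.0078  0.0023  0.0087] deg/7.16 0.1 n 2.6
```

apply_moves --dp '[[-0.002,0.0225,0],[-0.002,0.0225,0],[-0.002,0.0225,0.03],[-0.002,0.0225,0.06],[-0.002,0.0225,0.09],[-0.002,0.0225,0.106],[-0.002,0.0225,0.106],[-0.002,0.0225,0.106]]' --twist '[[-0.008,0.002,0.009],[-0.008,0.002,0.009],[-0.008,0.002,0.009],[-0.008,0.002,0.009],[-0.008,0.002,0.009],[-0.008,0.002,0.009],[-0.008,0.002,0.009],[-0.008,0.002,0.009]]' --fingers '[-0.4,-0.4,-0.4,-0.4,-0.4,-0.4,-0.4,-0.4]'

```text
clock: 39.83
eef_pos: [0.6763, 0.1823, 0.2504]
ee_rot: [0.0, 0.732, 0.681, -0.0]
contact_force: [0.1, -0.3, -0.1]
grip_width: 0.302
grasp_force: 0.0
```

apply_moves --dp '[[0,0,0],[0,0,0],[0,0,0],[0,0,0],[0,0,0],[0,0,0]]' --twist '[[0,0,0],[0,0,0],[0,0,0],[0,0,0],[0,0,0],[0,0,0]]' --fingers '[-1,-1,-1,-1,-1,-1]' --newtons 20

```text
clock: 40.33
eef_pos: [0.6789, 0.1824, 0.2542]
ee_rot: [0.003, 0.732, 0.681, 0.003]
contact_force: [4.2, -0.5, 5.5]
grip_width: 0.114
grasp_force: 20.0
```

apply_moves --dp '[[0,-0.024,-0.0045],[0,-0.04,-0.0055],[0,-0.057,-0.005],[0,-0.073,-0.003],[0,-0.089,0.001],[0,-0.104,0.0065],[0,-0.119,0.0135],[0,-0.133,0.0215]]' --twist '[[0,0,0],[0,0,0],[0,0,0],[0,0,0],[0,0,0],[0,0,0],[0,0,0],[0,0,0]]' --fingers '[-1,-1,-1,-1,-1,-1,-1,-1]'

```text
clock: 41.0
eef_pos: [0.5447, 0.1921, 0.2306]
ee_rot: [0.002, 0.732, 0.681, 0.002]
contact_force: [5.4, 0.3, -0.5]
grip_width: 0.108
grasp_force: 20.0
```

apply_moves --dp '[[0,0,0],[0,0,0]]' --twist '[[0,0,0],[0,0,0]]' --fingers '[-1,-1]'

```text
clock: 41.17
eef_pos: [0.5414, 0.1924, 0.2281]
ee_rot: [-0.002, 0.732, 0.681, -0.002]
contact_force: [-9.2, 0.8, 1.2]
grip_width: 0.109
grasp_force: 20.0
```

apply_moves --dp '[[0,-0.013,0.01],[0,-0.025,0.0205],[0,-0.036,0.033],[0,-0.0455,0.046],[0,-0.054,0.06],[0,-0.061,0.075],[0,-0.066,0.089],[0,-0.066,0.092]]' --twist '[[0,0,0],[0,0,0],[0,0,0],[0,0,0],[0,0,0],[0,0,0],[0,0,0],[0,0,0]]' --fingers '[-1,-1,-1,-1,-1,-1,-1,-1]'

```text
clock: 41.83
eef_pos: [0.4804, 0.197, 0.1386]
ee_rot: [0.002, 0.732, 0.681, 0.002]
contact_force: [-3.7, -1.6, 20.6]
grip_width: 0.11
grasp_force: 20.0
```

apply_moves --dp '[[0,0,0.001],[0,0,0.001],[0,0,0.001]]' --twist '[[0,0,0],[0,0,0],[0,0,0]]' --fingers '[-1,-1,-1]'

```text
clock: 42.08
eef_pos: [0.4804, 0.197, 0.1386]
ee_rot: [0.001, 0.732, 0.681, 0.002]
contact_force: [-2.9, 0.6, 9.6]
grip_width: 0.109
grasp_force: 20.0
```

apply_moves --dp '[[0,0,0],[0,0,0],[0,0,0],[0,0,-0.03],[0,0,-0.06],[0,0,-0.08],[0,0,-0.08],[0,0,-0.08]]' --twist '[[0,0,0],[0,0,0],[0,0,0],[0,0,0],[0,0,0],[0,0,0],[0,0,0],[0,0,0]]' --fingers '[0,0,0,0,0,0,0,0]'

```text
clock: 42.75
eef_pos: [0.4791, 0.1968, 0.2168]
ee_rot: [0.001, 0.732, 0.681, 0.002]
contact_force: [-0.1, 0.0, -1.1]
grip_width: 0.499
grasp_force: 0.0
```

```bash
cat >> find.py <<'E'
def latchlook(nm):
    s,c,im,d,P=look(nm);Z=P[...,2];Q=P-CO;X=Q@CX;Y=Q@CY
    m=(Z>.108)&(Z<.16)&(np.hypot(P[...,0]-.4246,P[...,1]-.096)<.035);print('latch',cv2.minAreaRect(P[m][:,:2].astype(np.float32)))
    m=(Z>.122)&(Z<.15)&(np.hypot(P[...,0]-.48,P[...,1]-.198)<.065);print('handle top z',np.median(Z[m]),P[m].mean(0))
    for x in (-.08,-.03,.03): k=(d>0)&(abs(X-x)<.006)&(abs(Y)<.12)&(Z<.11)&(Z>.05);print(x,k.sum(),np.median(Z[k]) if k.sum() else 0)
E
python3 -c "
from find import *
latchlook('w25');plan(([.4244,.0955,.215],86),([.4244,.0955,.127],86))"
```

```text
[0.4791 0.1968 0.2168] F [-0.1  0.  -1.1] yaw 85.8 j6 0.24 t 42.75
latch ((0.4283100366592407, 0.09893187880516052), (0.03663816675543785, 0.007127454038709402), 88.87081909179688)
handle top z 0.13551655898325218 [0.48119834 0.20090912 0.1350978 ]
-0.08 3213 0.09086016610197754
-0.03 2994 0.09181324698352376
0.03 3168 0.09232452244721462
dp [-0.1048 -0.0463  0.0003] twist [ 0.001   0.0003 -0.003 ] deg/7.16 0.0 n 2.7
dp [-0.1048 -0.0464  0.0883] twist [ 0.001   0.0003 -0.003 ] deg/7.16 0.0 n 3.5
```

The door reads flat at z 91–92 mm, the same as at the start. Now I'll lock the latch.

apply_moves --dp '[[-0.105,-0.0465,0],[-0.105,-0.0465,0],[-0.105,-0.0465,0],[-0.105,-0.0465,0.0],[-0.105,-0.0465,0.03],[-0.105,-0.0465,0.065],[-0.105,-0.0465,0.087],[-0.105,-0.0465,0.087]]' --twist '[[0,0,0],[0,0,0],[0,0,0],[0,0,0],[0,0,0],[0,0,0],[0,0,0],[0,0,0]]' --fingers '[0,0,0,0,0,0,0,0]'

```text
clock: 43.47
eef_pos: [0.42, 0.0958, 0.1228]
ee_rot: [-0.004, 0.732, 0.681, -0.004]
contact_force: [-0.7, 1.1, -0.4]
grip_width: 0.498
grasp_force: 0.0
```

apply_moves --dp '[[0,0,0],[0,0,0],[0,0,0],[0,0,0],[0,0,0],[0,0,0],[0,0,0],[0,0,0]]' --twist '[[0,0,0],[0,0,0],[0,0,0],[0,0,0],[0,0,0],[0,0,0],[0,0,0],[0,0,0]]' --fingers '[0,0,-1,-1,-1,-1,-1,-1]' --newtons 25

```text
clock: 44.13
eef_pos: [0.4242, 0.0955, 0.1296]
ee_rot: [0.0, 0.732, 0.681, 0.0]
contact_force: [-2.8, 1.2, 3.3]
grip_width: 0.134
grasp_force: 25.0
```

apply_moves --dp '[[0,0,0],[0,0,0],[0,0,0],[0,0,0],[0,0,0],[0,0,0],[0,0,0],[0,0,0]]' --twist '[[0,0,-0.12],[0,0,-0.24],[0,0,-0.36],[0,0,-0.48],[0,0,-0.6],[0,0,-0.72],[0,0,-0.8],[0,0,-0.8]]' --fingers '[-1,-1,-1,-1,-1,-1,-1,-1]'

```text
clock: 44.8
eef_pos: [0.4244, 0.0955, 0.1295]
ee_rot: [0.0, 0.409, 0.913, 0.0]
contact_force: [-4.7, -0.4, 5.6]
grip_width: 0.134
grasp_force: 25.0
```

apply_moves --dp '[[0,0,0],[0,0,0],[0,0,0],[0,0,0],[0,0,0],[0,0,0],[0,0,0],[0,0,0]]' --twist '[[0,0,-0.12],[0,0,-0.24],[0,0,-0.36],[0,0,-0.48],[0,0,-0.6],[0,0,-0.72],[0,0,-0.77],[0,0,-0.77]]' --fingers '[-1,-1,-1,-1,-1,-1,-1,-1]'

```text
clock: 45.47
eef_pos: [0.4244, 0.0956, 0.1296]
ee_rot: [0.0, 0.037, 0.999, 0.0]
contact_force: [-3.9, 1.2, 6.1]
grip_width: 0.137
grasp_force: 25.0
```

apply_moves --dp '[[0,0,0],[0,0,0],[0,0,0],[0,0,0],[0,0,-0.04],[0,0,-0.08],[0,0,-0.11],[0,0,-0.11]]' --twist '[[0,0,0],[0,0,0],[0,0,0],[0,0,0],[0,0,0],[0,0,0],[0,0,0],[0,0,0]]' --fingers '[-1,0,0,0,0,0,0,0]'

```text
clock: 46.13
eef_pos: [0.4284, 0.0953, 0.2464]
ee_rot: [0.008, 0.037, 0.999, 0.0]
contact_force: [0.5, -0.3, -0.4]
grip_width: 0.495
grasp_force: 0.0
```

```bash
python3 -c "
from find import *
latchlook('w26')
im,d=get_image('top');cv2.imwrite('pics/t6.png',im);cv2.imwrite('pics/t6c.png',cv2.resize(im[100:320,70:460],None,fx=2,fy=2))"
```

```text
[0.4284 0.0953 0.2464] F [ 0.5 -0.3 -0.4] yaw 175.8 j6 -1.54 t 46.1333
latch ((0.42462703585624695, 0.09522695094347), (0.012524202466011047, 0.03987076133489609), 85.58049011230469)
handle top z 0.1353824914394561 [0.47950824 0.19778468 0.13453791]
-0.08 2522 0.09096003002488545
-0.03 1972 0.09182879846002401
0.03 680 0.09222532692781793
```

View pics/w26.png

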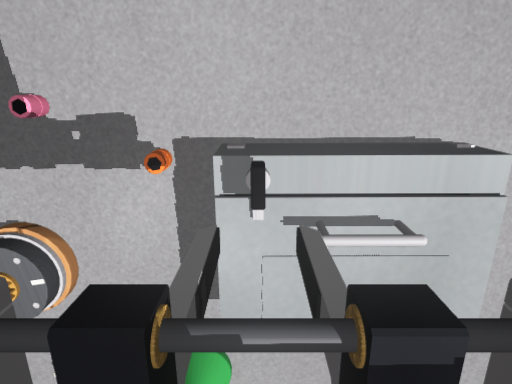

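The final view shows the tongue over the door edge at (258,212) and the door shut flat. The bench is clear except for the orange and pink look-alikes, and the gripper is free. I'll hand in.

```bash
python3 -c "
from bench import *
print(hand_in())"
```

```text
the job is handed in; nothing more can be done
None
```

The job is handed in, with no verdict returned: the nut is at its stop, the ratchet and all three loose sockets are in the chest, and the door is shut and latched.

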